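# Feed a mould block under the gauge bar with a push stick

## Robot

A 7-joint arm with a two-finger parallel gripper is mounted at the origin on the work surface. World frame = base frame: x ahead of the robot, y to its left, z up, the work surface at z = 0. Lengths are in m, angles in degrees, forces in N, time in s.
With the tool pointing down it reaches from about 0.425 to 0.875 m from the base axis. Payload 4.7 kg.
Tool frame: the origin (TCP) lies on the front face of the gripper's body, between the roots of the fingers; the fingertips stand 70 mm ahead of it and the grasp point (between the pads) lies 51 mm ahead of it (tip_extent is the distance from the TCP to the fingertips, in m); z points along the fingers, y is the direction in which the jaws open and shut (so a half turn about z gives the same grasp; the last joint's range is limited). The gripper opens to 87 mm and grips with 3 to 60 N. Pads are 19 mm wide; open, the fingers measure 117 mm over their backs; the gripper's body (75 mm by 190 mm) begins 51 mm behind the grasp point.
Start: joints at [76.725, 18.392, -4.016, 83.108, 1.295, 78.541, -3.26], TCP at [0.158, -0.63, 0.292] pointing down, gripper open.
Joint ranges: [-163.93, 163.93], [-17.29, 119.83], [-79.2, 71.16], [3.27, 140.29], [-89.18, 269.18], [5.43, 117.66], [-154.24, 154.24]. Speed limits (degrees/s): [147.25, 147.25, 180, 180, 180, 180, 180].

## Interface

Orientations are given as [roll, pitch, yaw] about the fixed x, y, z axes, in that order (R = Rz(yaw) Ry(pitch) Rx(roll)).
In Python, from cell import * gives the robot as it stands.
- The arm moves only by the tool carry_out, never from a script. Its argument "increments" is text: rows parted by semicolons, each of 7 numbers parted by spaces: the opening, from 0 (shut) to 1 (fully open), then the shift along the tool's x, y, z in m, then the turn, a rotation vector about the tool's x, y, z in degrees. A call has 1 to 20 rows; each row shifts and turns the pose as measured when the row begins, along the tool's axes as they then stand; what a row does not reach is not made up. A row lasts 1/8 s, in which the tool goes at most 62.5 mm and 10.7 degrees, less where a joint would pass 70% of its speed; a pose out of reach is approached as far as the arm can. A call is refused whole if a number of a shift passes 0.0625 or a number of a turn 10.7, either way. A call with a gripper value outside its range is refused whole. The fingers move at their own pace and stop on an object; "force" is the grip in N (left out, the last holds). Time passes only in rows, so rows that do not move let the fingers close. It gives the time, the measured TCP pose, the force and the opening at its end, in the units of the state.
- get_obs(): the state, without advancing time (a new reading comes with each control period).
- read_camera(name): name is "side" or "top" or "wrist"; returns a dict with "img" (420x560x3 uint8, blue, green, red), "fx", "fy", "cx", "cy" (pixels), "world_from_camera" (4x4, takes a point from camera to world coordinates). Camera axes: x right, y down, z forward; pixel columns grow to the right and rows downward; lengths in m; the calibration is good to about 2 mm. A picture is of the moment at which its call begins. There is no depth.
- sign_off(): hands the job in, once; it reports no verdict.
Trained networks look in a picture, given as the dict that the camera call returned (one of the last four; its "shot" number tells which), for a name from the list of things; names that differ only in an ending like _2 or _b are one class to them, and where a whole thing is asked for, a point or a joint stands for the part that bears it (a point fixed in the world has none). Each returns a list of dicts, best first, with "confidence" (0 to 1); they miss things now and then, are a little off and sometimes report something else, mostly with a low value. They report only what shows in the picture. A call takes as long as a camera call. They do not tell look-alikes from the thing itself.
- masks_of(target, picture): "pixels" (420x560 bool, what is visible of it) and "bbox" ([left, top, right, bottom] in pixels, round what is visible of it).
The state is a dict: "time_s": time; "qpos": joint angles; "joint_velocities": joint speeds; "effort": joint torques, N m; "tool_pos": TCP position; "tool_rot": TCP orientation; "force": force on the tool from outside, world axes, zero at the start; "wrist_torque": the same for the moment, N m; "grip_width": finger opening in m.
Only numpy, scipy, OpenCV 4.12 (cv2) and the standard library are available. Lean on these libraries where they do the work, as an engineer would, in place of code of your own. Each camera call takes 0.05 s, during which the arm holds its last target.

## Task

Pick up the yellow push stick by its blue grip and use it, not the fingers, to press the plaster mould block squarely against the aluminium fence while its front is still short of the yellow gauge bar. Then feed the block along the fence, under the bar, until it rests against the red end stop, keeping it flat on the board and flush with the fence all the way. Finally lay the stick back on the black mat as you found it, let go, and leave everything else on the bench where it is.

Things in the scene. Friction and masses are not known exactly. Their poses are not given: they have to be found in the camera images.
- jig: Fixed feeding jig; origin at bench level under the fence's inner face, half-way along. Grey board 490 mm along y, 12 mm thick, from x = -130 (open side, nearer the robot) to +30. The fence is an aluminium rail along y, inner face the plane x = 0, 22 mm wide, top 40 mm above the bench; the block lies on its -x side and is fed towards +y (robot's left).
- gauge (a point): Point on the board's top at the fence's inner face, under the middle of the yellow gauge bar (jig x 0, y +80, z 12 mm); axes as the jig. The fixed bar crosses the lane from the fence to x = -90 mm, is 16 mm wide along y, its underside 43 mm and top 55 mm above the board.
- stop (a point): Point on the board's top where the fence's inner face meets the front of the red end stop (jig x 0, y +190, z 12 mm); axes as the jig. The fixed stop is 70 mm wide (to x = -70) and 30 mm high. The block is home when its +y face touches it.
- block_center (a point): Centre of the loose white plaster block with a pink round face on top: 60 mm (x) by 80 mm (y) by 40 mm high, 0.15 to 0.31 kg. It starts on the board near the -y end, off the fence and turned up to 0.25 rad. Home, its axes are the jig's and its centre is 30 mm from the fence face, 20 mm above the board, 40 mm short of the stop.
- stick_grip (a point): Point to grasp on the push stick's blue upright grip, 60 mm above the stick's flat sole; x along the stick to its nose, y left, z up. Grip 50 mm (x) by 22 mm (y), from 18 to 83 mm above the sole, centred here. Yellow blade from x = -65 to +110 mm, 28 mm wide, 18 mm high. Mass 0.16 kg, balance about 28 mm ahead of the grip.
- stick_nose (a point): Inner corner of the stick's L-shaped nose (stick x +110, y +4, 10 mm above the sole), axes as the stick. From here the flat pushing face runs 30 mm to -y and the lip, 10 mm thick, 55 mm on to +x; both 20 mm high from the sole. With stick x along jig +y, the lip holds the block's open side while the face pushes its rear; the nose passes under the gauge bar.
- mat: Fixed black rubber mat, 300 mm (its x) by 110 mm (its y), 4 mm thick, origin at the centre of its underside. It lies on the robot's right or left. The stick starts on it along its x, nose towards mat +x, its grip near mat x = -50, y = 0 mm.
- pan: Loose round steel pan with a casting in it, 170 mm across, 25 mm high, origin under its centre. Leave alone.
- jar: Loose closed white jar, 70 mm across, 110 mm high, origin under its centre. Leave alone.
- cast: Loose pink round casting, 90 mm across, 23 mm high, origin under its centre. Leave alone.
- pliers: Loose pliers with blue handles, lying along their x, about 150 mm by 55 mm, 15 mm high, origin underneath near the middle. Leave alone.
There are look-alikes about, which are no part of the job. Leave any purple look-alike of the part that bears block_center alone.

How it is judged (in metres and radians):
On the way, in this order (a step that is already met when the one before it is completed fails the run):
1. the stick is lifted off the mat in the fingers (z of stick_grip in the frame of mat above 0.075 m and contact force between the fingers and stick above 1 N), for 0.1 s.
2. the block lies flush against the fence, short of the gauge bar (x of block_center in the frame of jig above -0.0345 m and angle between the x axis of block_center and the x axis of jig, either way round below 0.08 rad and z of block_center in the frame of jig below 0.036 m and y of block_center in the frame of jig below 0.025 m), for 0.1 s.
3. the block has come along the fence to the end stop (x of block_center in the frame of jig above -0.0345 m and angle between the x axis of block_center and the x axis of jig, either way round below 0.08 rad and z of block_center in the frame of jig below 0.036 m and y of block_center in the frame of jig above 0.145 m), for 0.2 s.
At the end, for the whole second after the job is handed in: Block flat on the board, within 4.5 mm and 0.08 rad of flush with the fence and 5 mm of the stop; stick flat on the mat along its length (0.3 rad), its grip within 60 mm along and 40 mm across of mat x -50, y 0 mm; all released and at rest (all of step 3 and linear speed of each of block, stick below 0.01 m/s and x of stick_grip in the frame of mat between -0.11 and 0.01 m and y of stick_grip in the frame of mat between -0.04 and 0.04 m and z of stick_grip in the frame of mat below 0.069 m and angle between stick_grip's own z axis and vertical below 0.1 rad and angle between the x axis of stick_grip and the x axis of mat, either way round below 0.3 rad); the robot touches nothing.
It fails at once if the robot itself touches the block (more than 1 N) (contact force between any of the fingers, the arm and block above 1 N).
It fails at once if the block leaves the fence by more than 7 mm or 0.12 rad once its front nears or has passed the gauge bar (y of block_center in the frame of jig above 0.03 m and (x of block_center in the frame of jig below -0.037 m or angle between the x axis of block_center and the x axis of jig, either way round above 0.12 rad)).
It fails at once if the block is lifted more than 10 mm or falls off the board (z of block_center in the frame of jig above 0.042 m or z of block_center in the frame of jig below 0.022 m).
It fails at once if the pan, jar, cast or pliers is pushed more than 25 mm (distance of any of pan, jar, cast, pliers from where it was at the start of the episode above 0.025 m).
It also fails if it takes over 72 s, if anything falls off the work surface, if the arm or the gripper's body presses on something with over 40 N, if the wrist force passes 120 N, or if a joint passes its speed limit or range.

## Working session

There is one attempt and no reset: what is moved stays moved. The work goes in short steps, Python scripts to look and compute and a tool call to move; the robot and the scene stay as the last step left them, time stands still between calls to the robot, and variables do not carry over. Pictures are saved under pics/ and viewed, and the job is handed in when it is done.

Besides the shell and the picture viewer there is one more tool, called after "Request:" by a JSON object that holds its "op" and its "data". carry_out: Moves the arm, as the interface text tells. Its arguments: {"type":"object","properties":{"increments":{"type":"string"},"force":{"type":"number"}},"required":["increments"]}

```bash
mkdir -p pics; ls; python3 - <<'E'
from cell import *
import cv2,json,numpy as np
o=get_obs(); print(o)
for n in ["side","top","wrist"]:
    p=read_camera(n); cv2.imwrite(f"pics/a_{n}.png",p["img"]); print(n,p["fx"],p["fy"],p["cx"],p["cy"],np.round(p["world_from_camera"],4).tolist())
E
```

```text
pics
{'time_s': 0.0, 'qpos': array([76.72387516, 18.43828716, -4.01359318, 83.17434607,  1.29766551,
       78.54183771, -3.26089967]), 'joint_velocities': array([-0.11205243,  0.00651189, -0.00233376,  0.03296907,  0.03426694,
       -0.00104941,  0.01388294]), 'effort': array([ 7.38175856e-06, -4.91300368e+01, -4.04548701e-01, -3.12524021e+01,
       -6.41582161e-02,  4.39174077e-02,  1.63275818e-04]), 'tool_pos': array([ 0.15799489, -0.63007054,  0.29117478]), 'tool_rot': array([-1.79890913e+02,  9.02670882e-03,  1.40836637e+01]), 'force': array([ 0.92939795, -0.07387043,  0.04377766]), 'wrist_torque': array([ 0.02891145,  0.0007032 , -0.0018323 ]), 'grip_width': 0.08685829067120603}
side 545.4160556962797 545.4160556962797 273.20197447383663 210.03292901271132 [[-0.9975, -0.0286, 0.0652, 0.4736], [-0.0705, 0.5208, -0.8508, 1.2445], [-0.0096, -0.8532, -0.5215, 0.8205], [0.0, 0.0, 0.0, 1.0]]
top 540.0753714192767 540.0753714192767 276.2343314814945 210.79469064158724 [[0.0234, -0.9963, 0.0831, 0.4443], [-0.9997, -0.0236, -0.0015, 0.02], [0.0035, -0.0831, -0.9965, 1.5213], [0.0, 0.0, 0.0, 1.0]]
wrist 360.34824781201985 360.34824781201985 278.6406978244439 210.179735120601 [[0.2426, -0.9392, -0.2431, 0.2247], [-0.9701, -0.2353, -0.0593, -0.6127], [-0.0015, 0.2502, -0.9682, 0.3841], [0.0, 0.0, 0.0, 1.0]]
```

View pics/a_top.png

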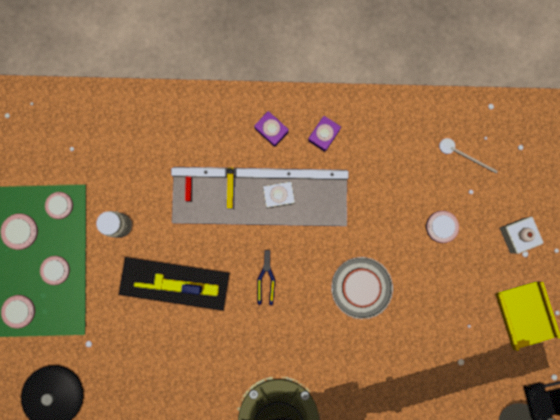

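View pics/a_side.png

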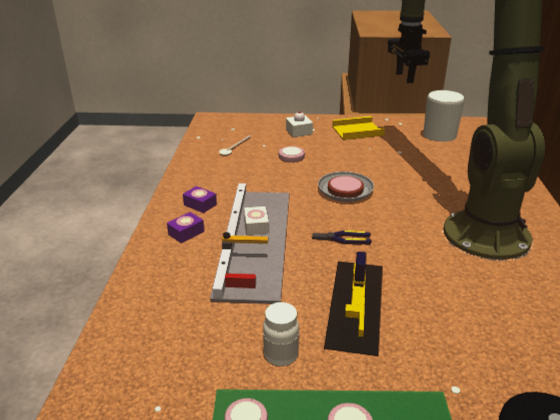

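View pics/a_wrist.png

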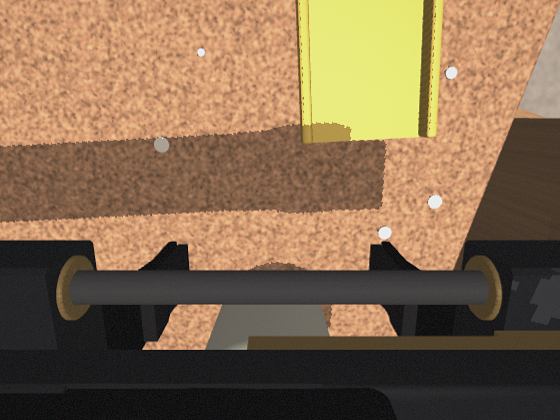

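```bash
cat > h.py <<'E'
from cell import *
import cv2,numpy as np
def ray(p,u,v):
    T=np.array(p["world_from_camera"]); d=T[:3,:3]@np.array([(u-p["cx"])/p["fx"],(v-p["cy"])/p["fy"],1]); return T[:3,3],d
def onz(p,u,v,z):
    c,d=ray(p,u,v); return c+d*(z-c[2])/d[2]
def proj(p,P):
    T=np.linalg.inv(np.array(p["world_from_camera"])); P=np.atleast_2d(P); q=P@T[:3,:3].T+T[:3,3]
    return np.stack([q[:,0]/q[:,2]*p["fx"]+p["cx"],q[:,1]/q[:,2]*p["fy"]+p["cy"]],1)
E
python3 - <<'E'
from h import *
import pickle
for n in ["top","side"]:
    p=read_camera(n); 
    pickle.dump({k:p[k] for k in p},open(f"p_{n}.pkl","wb"))
    for t in ["jig","block_center","stick_grip","mat","jar","pliers"]:
        for m in masks_of(t,p)[:3]:
            px=m["pixels"]; r=cv2.minAreaRect(np.argwhere(px)[:,::-1].astype(np.float32))
            print(n,t,round(m["confidence"],2),m["bbox"],px.sum(),np.round(np.array([*r[0],*r[1],r[2]]),1))
            np.save(f"m_{n}_{t}_{round(m['confidence']*100)}.npy",px)
    if n=="top":
        cv2.imwrite("pics/b1.png",cv2.resize(p["img"][155:245,160:360],None,fx=4,fy=4,interpolation=cv2.INTER_CUBIC))
        cv2.imwrite("pics/b2.png",cv2.resize(p["img"][245:320,90:290],None,fx=4,fy=4,interpolation=cv2.INTER_CUBIC))
    else:
        cv2.imwrite("pics/b3.png",cv2.resize(p["img"][175:355,200:400],None,fx=3,fy=3,interpolation=cv2.INTER_CUBIC))
E
```

```text
top jig 0.8 [172.3, 170.0, 350.1, 227.0] 9283 [259.  195.9 177.1  57.7   1.3]
top block_center 0.85 [253.4, 115.1, 289.0, 146.8] 634 [270.8 128.8  29.   22.6  45. ]
top block_center 0.84 [260.7, 180.6, 295.6, 205.6] 716 [278.5 194.1  24.1  31.1  82.4]
top block_center 0.69 [310.9, 118.3, 337.8, 152.1] 631 [324.4 133.6  21.1  30.6  32.7]
top stick_grip 0.97 [133.7, 274.6, 220.1, 294.5] 811 [176.5 283.6  84.3  15.2   7.5]
top mat 0.92 [116.4, 254.1, 229.1, 310.0] 3512 [173.7 283.5 109.3  41.    8.7]
top jar 0.79 [98.0, 214.0, 133.0, 240.1] 731 [114. 224.  26.  34.  90.]
top pliers 0.82 [258.2, 249.9, 280.8, 305.4] 470 [266.  277.5  55.   18.   90. ]
side jig 0.96 [208.9, 183.7, 285.7, 302.3] 6568 [254.7 248.   70.  121.9  10.6]
side block_center 0.93 [163.2, 213.9, 204.5, 244.3] 775 [185.5 227.   24.6  36.7  63.4]
side block_center 0.82 [184.3, 185.1, 216.9, 214.3] 680 [200.1 198.8  33.8  24.1  21.8]
side block_center 0.63 [243.0, 207.0, 268.2, 234.8] 681 [256.7 221.4  29.2  24.6  86.8]
side stick_grip 0.71 [345.4, 252.5, 370.3, 335.7] 963 [355.6 293.8  18.3  84.1   1.8]
side mat 0.77 [324.9, 261.1, 383.3, 358.9] 3803 [356.7 309.1  54.9  92.2   8.1]
side jar 0.75 [261.9, 303.9, 300.0, 362.2] 1974 [280.5 334.5  63.   35.   90. ]
side jar 0.64 [314.0, 230.8, 369.1, 244.4] 602 [342.  237.5  13.   58.   90. ]
side pliers 0.76 [314.4, 229.1, 372.3, 247.7] 622 [342. 238.  58.  14.   0.]
```

View pics/b1.png

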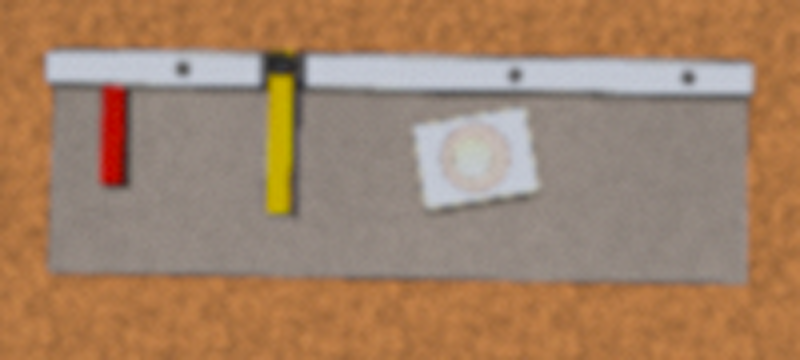

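View pics/b2.png

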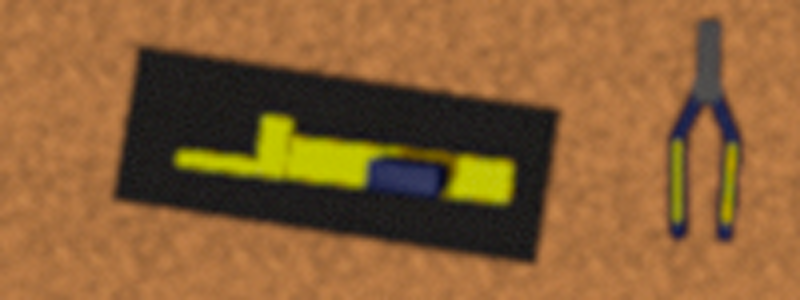

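View pics/b3.png

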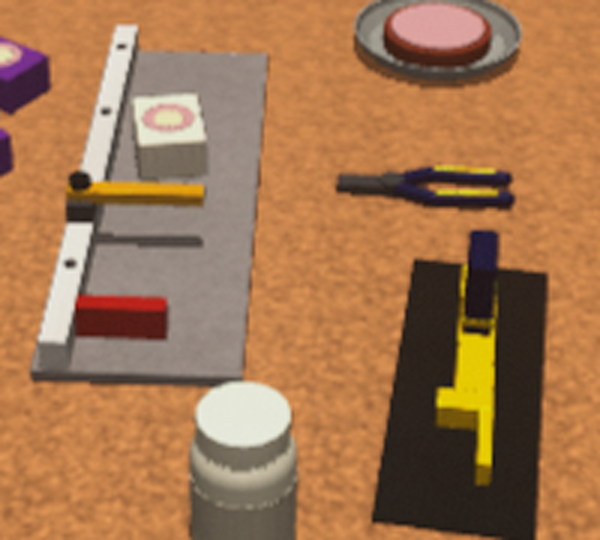

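```bash
cat > fit.py <<'E'
from h import *
import pickle
from scipy.optimize import least_squares
P={n:pickle.load(open(f"p_{n}.pkl","rb")) for n in("top","side")}
def up(c,s,o): return (np.array(c)+.5)/s-.5+np.array(o)
B1=lambda c:up(c,4,(160,155)); B2=lambda c:up(c,4,(90,245)); B3=lambda c:up(c,3,(200,175))
def fit(obs,x0,label,z0=0):
    def tf(x,q):
        c,s=np.cos(x[2]),np.sin(x[2]); q=np.array(q,float); return np.array([x[0]+c*q[0]-s*q[1],x[1]+s*q[0]+c*q[1],q[2]+z0])
    def res(x): return np.concatenate([(proj(P[n],tf(x,q))[0]-px) for n,q,px in obs])
    r=least_squares(res,x0,loss="soft_l1"); x=r.x
    print(label,np.round(x[:2],4),"yaw deg",round(np.degrees(x[2]),2)); print(np.round(res(x).reshape(-1,2),1).tolist())
    return x
if __name__=="__main__":
    jobs=[("top",(0,.245,.04),B1((47,86))),("top",(0,-.245,.04),B1((752,95))),("top",(.022,.245,.04),B1((46,52))),("top",(.022,-.245,.04),B1((752,62))),
     ("top",(-.13,.245,.012),B1((50,272))),("top",(-.13,-.245,.012),B1((746,283))),("top",(-.07,.19,.042),B1((126,186)))]
    side=[("side",(0,.245,.04),B3((68,347))),("side",(.022,.245,.04),B3((38,345))),("side",(.022,-.245,.04),B3((115,26))),("side",(0,-.245,.04),B3((138,27))),("side",(-.13,-.245,.012),B3((267,54))),("side",(-.13,.245,.012),B3((243,373)))]
    fit(jobs,[.55,.05,0],"jig top"); fit(side,[.55,.05,0],"jig side"); fit(jobs+side,[.55,.05,0],"jig")
    # block top corners
    bt=[("top",(.03,.04,.052),B1((413,127))),("top",(.03,-.04,.052),B1((526,110))),("top",(-.03,-.04,.052),B1((539,189))),("top",(-.03,.04,.052),B1((427,210)))]
    fit(bt,[.5,0,.1],"block top")
    bs=[("side",(.03,.04,.052),B3((139,143))),("side",(.03,-.04,.052),B3((135,100))),("side",(-.03,-.04,.052),B3((197,95))),("side",(-.03,.04,.052),B3((206,141)))]
    fit(bs,[.5,0,.1],"block side")
    fit(bt+bs,[.5,0,.1],"block")
    mt=[("top",(.15,-.055,.004),B2((139,47))),("top",(.15,.055,.004),B2((115,199))),("top",(-.15,-.055,.004),B2((559,110))),("top",(-.15,.055,.004),B2((535,263)))]
    ms=[("side",(.15,-.055,.004),B3((374,521))),("side",(.15,.055,.004),B3((536,536))),("side",(-.15,-.055,.004),B3((415,261))),("side",(-.15,.055,.004),B3((547,273)))]
    fit(mt,[.3,.3,1.5],"mat top");fit(ms,[.3,.3,1.5],"mat side");fit(mt+ms,[.3,.3,1.5],"mat")
    # stick (grip frame: xy from grip, z above sole +4mm); lip tip (.165,.004..-.. )
    st=[("top",(.165,.004,.02),B2((177,150))),("top",(.165,.014,.02),B2((175,168))),("top",(-.065,.014,.018),B2((512,206))),("top",(-.065,-.014,.018),B2((514,158))),("top",(.11,-.026,.02),B2((263,115))),
     ("top",(.025,.011,.083),B2((370,192))),("top",(-.025,.011,.083),B2((438,197))),("top",(.025,-.011,.083),B2((372,158)))]
    fit(st,[.3,.3,1.5],"stick top",.004)
    ss=[("side",(.165,.014,.02),B3((491,470))),("side",(.165,.004,.02),B3((476,470))),("side",(.11,-.026,.02),B3((437,402))),("side",(.025,.011,.083),B3((494,262))),("side",(.025,-.011,.083),B3((469,260))),("side",(-.025,-.011,.083),B3((471,231))),("side",(-.025,.011,.083),B3((497,233)))]
    fit(ss,[.3,.3,1.5],"stick side",.004)
    fit(st+ss,[.3,.3,1.5],"stick",.004)
E
python3 fit.py
```

```text
jig top [0.661  0.0659] yaw deg 0.58
[[-0.4, -0.5], [0.5, -0.3], [0.1, 0.1], [0.5, 0.1], [-0.6, 0.6], [0.5, 0.1], [-1.0, -0.1]]
jig side [0.6626 0.0698] yaw deg 0.56
[[-0.1, -0.8], [0.1, -0.4], [-0.0, 0.1], [-0.4, -0.1], [0.1, 0.0], [0.2, 2.2]]
jig [0.662  0.0667] yaw deg 0.54
[[-0.6, -0.9], [0.2, -0.6], [-0.1, -0.3], [0.2, -0.3], [-0.9, 0.1], [0.2, -0.2], [-1.3, -0.5], [0.4, -1.7], [0.6, -1.3], [0.3, -0.4], [-0.0, -0.6], [0.4, -0.5], [0.5, 1.3]]
block top [0.6122 0.012 ] yaw deg 10.96
[[-0.4, -0.3], [0.1, -0.9], [0.6, 0.8], [-0.3, 0.4]]
block side [0.6138 0.0154] yaw deg 9.78
[[-0.3, 0.8], [-0.6, -0.6], [0.6, -0.3], [0.3, 0.1]]
block [0.6132 0.0128] yaw deg 10.37
[[-0.6, -0.9], [-0.0, -1.2], [0.2, 0.6], [-0.7, -0.1], [0.2, 0.3], [-0.5, -1.1], [0.7, -0.8], [0.8, -0.5]]
mat top [0.3616 0.2983] yaw deg 82.81
[[-0.3, -0.7], [-1.1, 0.5], [0.7, -0.5], [0.5, 0.7]]
mat side [0.3625 0.2997] yaw deg 83.06
[[-0.4, -0.3], [0.6, 2.0], [-0.5, -1.1], [0.4, -0.3]]
mat [0.3621 0.2988] yaw deg 82.96
[[-0.5, -0.8], [-1.2, 0.5], [0.5, -0.8], [0.4, 0.4], [-0.4, -0.7], [0.6, 1.7], [-0.3, -1.3], [0.6, -0.5]]
stick top [0.3521 0.2381] yaw deg 85.19
[[0.5, 0.5], [0.6, -0.4], [-0.4, -0.9], [0.3, 0.9], [0.3, 0.4], [-1.4, -0.5], [0.5, 0.3], [-0.9, -0.3]]
stick side [0.3541 0.2422] yaw deg 84.84
[[-0.0, -0.8], [0.1, -1.4], [-0.3, 1.9], [1.1, 2.8], [-0.6, 2.6], [-0.5, -0.8], [0.5, -0.7]]
stick [0.3531 0.2386] yaw deg 84.88
[[0.4, -0.2], [0.4, -1.1], [-0.6, -1.2], [0.1, 0.6], [0.2, -0.1], [-1.6, -0.9], [0.3, 0.0], [-1.0, -0.8], [0.4, -2.1], [0.5, -2.6], [0.1, 0.8], [1.5, 1.8], [-0.2, 1.6], [-0.2, -1.7], [0.8, -1.6]]
```

```bash
cat > plan.py <<'E'
from h import *
import sys
def rows(goal,yaw,n,op,rz=True):
    """goal TCP xyz, yaw deg; n rows; prints straight rows"""
    o=get_obs(); p=np.array(o["tool_pos"]); y=o["tool_rot"][2]
    dp=(np.array(goal)-p)/n; dy=((yaw-y+180)%360-180)/n
    out=[]
    for i in range(n):
        a=np.radians(y+dy*i); c,s=np.cos(a),np.sin(a)
        out.append("%g %.4f %.4f %.4f 0 0 %.2f"%(op,c*dp[0]+s*dp[1],s*dp[0]-c*dp[1],-dp[2],-dy))
    print("; ".join(out)); print("now",np.round(p,4),np.round(o["tool_rot"],2),"step",np.round(dp,4),dy)
if __name__=="__main__":
    a=[float(v) for v in sys.argv[1:]]; rows(a[:3],a[3],int(a[4]),a[5])
E
python3 plan.py 0.55 -0.25 0.3 40 10 1
```

```text
1 0.0473 -0.0274 -0.0008 0 0 -2.59; 1 0.0485 -0.0252 -0.0008 0 0 -2.59; 1 0.0495 -0.0230 -0.0008 0 0 -2.59; 1 0.0505 -0.0207 -0.0008 0 0 -2.59; 1 0.0514 -0.0184 -0.0008 0 0 -2.59; 1 0.0522 -0.0161 -0.0008 0 0 -2.59; 1 0.0529 -0.0137 -0.0008 0 0 -2.59; 1 0.0534 -0.0113 -0.0008 0 0 -2.59; 1 0.0539 -0.0089 -0.0008 0 0 -2.59; 1 0.0542 -0.0064 -0.0008 0 0 -2.59
now [ 0.1582 -0.6305  0.2923] [180.     0.    14.09] step [0.0392 0.038  0.0008] 2.591248597155493
```

Request:
{"op": "carry_out", "data": {"increments": "1 0.047 -0.027 0 0 0 -2.6; 1 0.048 -0.025 0 0 0 -2.6; 1 0.049 -0.023 0 0 0 -2.6; 1 0.05 -0.021 0 0 0 -2.6; 1 0.051 -0.018 0 0 0 -2.6; 1 0.052 -0.016 0 0 0 -2.6; 1 0.053 -0.014 0 0 0 -2.6; 1 0.053 -0.011 0 0 0 -2.6; 1 0.054 -0.009 0 0 0 -2.6; 1 0.054 -0.006 0 0 0 -2.6", "force": 40}}

```text
time_s: 2.1
tool_pos: [0.5537, -0.2447, 0.2924]
tool_rot: [179.7, 0.2, 40.2]
force: [0.9, -0.9, -0.1]
grip_width: 0.0867
```

```bash
python3 plan.py 0.5 0.12 0.28 75 9 1
```

```text
1 0.0216 -0.0348 0.0014 0 0 -3.87; 1 0.0239 -0.0333 0.0014 0 0 -3.87; 1 0.0261 -0.0316 0.0014 0 0 -3.87; 1 0.0282 -0.0298 0.0014 0 0 -3.87; 1 0.0301 -0.0278 0.0014 0 0 -3.87; 1 0.0319 -0.0257 0.0014 0 0 -3.87; 1 0.0336 -0.0235 0.0014 0 0 -3.87; 1 0.0351 -0.0212 0.0014 0 0 -3.87; 1 0.0364 -0.0188 0.0014 0 0 -3.87
now [ 0.5537 -0.2447  0.2924] [179.65   0.19  40.18] step [-0.006   0.0405 -0.0014] 3.868374561695709
```

Request:
{"op": "carry_out", "data": {"increments": "1 0.022 -0.035 0 0 0 -3.9; 1 0.024 -0.033 0 0 0 -3.9; 1 0.026 -0.032 0 0 0 -3.9; 1 0.028 -0.03 0 0 0 -3.9; 1 0.03 -0.028 0 0 0 -3.9; 1 0.032 -0.026 0 0 0 -3.9; 1 0.034 -0.024 0 0 0 -3.9; 1 0.035 -0.021 0 0 0 -3.9; 1 0.036 -0.019 0 0 0 -3.9"}}

```text
time_s: 3.22
tool_pos: [0.492, 0.139, 0.2908]
tool_rot: [179.6, 0.2, 77.2]
force: [-0.9, 0.1, 0.6]
grip_width: 0.0867
```

```bash
python3 plan.py 0.357 0.238 0.22 85 6 1
```

```text
1 0.0111 -0.0256 0.0118 0 0 -1.30; 1 0.0117 -0.0253 0.0118 0 0 -1.30; 1 0.0122 -0.0251 0.0118 0 0 -1.30; 1 0.0128 -0.0248 0.0118 0 0 -1.30; 1 0.0134 -0.0245 0.0118 0 0 -1.30; 1 0.0139 -0.0242 0.0118 0 0 -1.30
now [0.492  0.139  0.2908] [179.58   0.22  77.17] step [-0.0225  0.0165 -0.0118] 1.3042602849860525
```

Request:
{"op": "carry_out", "data": {"increments": "1 0.011 -0.026 0.011 0 0 -1.3; 1 0.012 -0.025 0.011 0 0 -1.3; 1 0.012 -0.025 0.011 0 0 -1.3; 1 0.013 -0.025 0.011 0 0 -1.3; 1 0.013 -0.024 0.011 0 0 -1.3; 1 0.014 -0.024 0.011 0.4 0 -1.3; 1 0 0 0 0 0 0"}}

```text
time_s: 4.1
tool_pos: [0.347, 0.2494, 0.2217]
tool_rot: [179.8, 0.3, 86.5]
force: [-0.2, 0.3, 0.3]
grip_width: 0.087
```

```bash
python3 - <<'E'
from h import *
import pickle
p=read_camera("wrist"); pickle.dump(p,open("p_w.pkl","wb")); cv2.imwrite("pics/c1.png",p["img"]); o=get_obs(); print(o["tool_pos"],o["tool_rot"],o["qpos"])
E
```

```text
[0.34825844 0.24877715 0.22225816] [179.75624347   0.24441775  86.38546624] [ 18.69836101  -7.12833489 -53.74622144 116.50338153  -5.83429051
  67.79147146 -36.24162311]
```

View pics/c1.png

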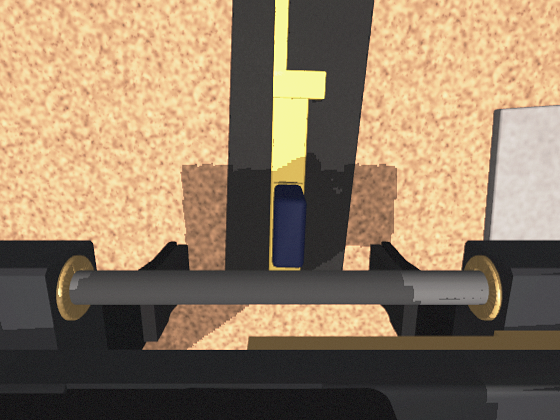

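```bash
python3 - <<'E'
import fit,pickle
fit.P["w"]=pickle.load(open("p_w.pkl","rb"))
a=[("w",(.11,.004,.02),(287,71)),("w",(.11,-.026,.02),(326,71)),("w",(-.025,.011,.083),(273.5,266)),("w",(-.025,-.011,.083),(302.5,266))]
fit.fit(a,[.35,.24,1.5],"stick w",.004)
from h import *
print(proj(fit.P["w"],[[.353,.239,.087]]))
E
```

```text
stick w [0.3544 0.2426] yaw deg 84.6
[[-0.2, -2.7], [0.4, -1.3], [-2.2, 1.8], [1.1, 2.8]]
[[287.1744315  238.71126501]]
```

```bash
python3 plan.py 0.354 0.243 0.16 84.8 3 1
```

```text
1 -0.0018 0.0020 0.0208 0 0 0.53; 1 -0.0018 0.0020 0.0208 0 0 0.53; 1 -0.0018 0.0021 0.0208 0 0 0.53
now [0.3483 0.2488 0.2223] [179.76   0.24  86.39] step [ 0.0019 -0.0019 -0.0208] -0.5284887464211087
```

Request:
{"op": "carry_out", "data": {"increments": "1 -0.002 0.002 0.021 0 0 0.6; 1 -0.002 0.002 0.021 0 0 0.5; 1 -0.002 0.002 0.021 0 0 0.5; 1 0 0 0 0 0 0"}}

```text
time_s: 4.65
tool_pos: [0.3585, 0.241, 0.1597]
tool_rot: [179.5, 0.1, 84.5]
force: [-1.1, 0.5, 0.6]
grip_width: 0.0873
```

```bash
python3 plan.py 0.354 0.243 0.115 84.8 3 1;python3 -c "
from cell import *
print(get_obs()['qpos'])"
```

```text
1 0.0005 -0.0016 0.0149 0 0 -0.11; 1 0.0005 -0.0016 0.0149 0 0 -0.11; 1 0.0005 -0.0016 0.0149 0 0 -0.11
now [0.3585 0.241  0.1597] [1.7948e+02 9.0000e-02 8.4470e+01] step [-0.0015  0.0007 -0.0149] 0.10850077979843793
[ 1.89712028e+01 -1.05610402e-01 -5.57468287e+01  1.20329277e+02
  3.83500783e-01  5.94111322e+01 -4.24951387e+01]
```

Request:
{"op": "carry_out", "data": {"increments": "1 0.001 -0.001 0.015 0.3 0 -0.1; 1 0 -0.001 0.015 0 0 -0.1; 1 0 -0.001 0.015 0 0 0; 1 0 0 0 0 0 0"}}

```text
time_s: 5.15
tool_pos: [0.3588, 0.2426, 0.1154]
tool_rot: [179.6, -0.0, 84.5]
force: [-0.5, -0.5, 1.0]
grip_width: 0.0868
```

```bash
python3 plan.py 0.354 0.243 0.115 84.8 1 1;python3 -c "
from h import *
p=read_camera('wrist'); cv2.imwrite('pics/c2.png',p['img'])
p=read_camera('top'); cv2.imwrite('pics/c3.png',p['img'][180:320,90:290].repeat(3,0).repeat(3,1))"
```

```text
1 -0.0000 -0.0048 0.0004 0 0 -0.26
now [0.3588 0.2426 0.1154] [ 1.7958e+02 -4.0000e-02  8.4540e+01] step [-0.0048  0.0004 -0.0004] 0.26288924491959165
```

View pics/c2.png

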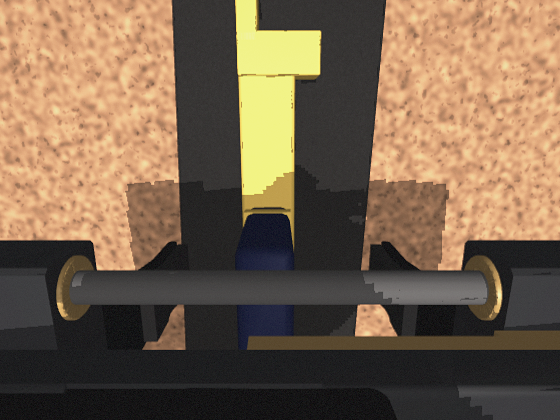

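Request:
{"op": "carry_out", "data": {"increments": "1 0 -0.005 0 0 0 -0.2; 1 0 0 0 0.3 0 0; 0 0 0 0 0 0 0; 0 0 0 0 0 0 0; 0 0 0 0 0 0 0; 0 0 0 0 0 0 0; 0 0 0 0 0 0 0; 0 0 0 0 0 0 0", "force": 50}}

```text
time_s: 6.25
tool_pos: [0.3551, 0.244, 0.1178]
tool_rot: [179.6, -0.1, 84.7]
force: [-0.7, 0.3, 0.2]
grip_width: 0.035
```

Request:
{"op": "carry_out", "data": {"increments": "0 0 0 0.002 0.3 0 0; 0 0 0 0 0 0 0; 0 0 0 0 0 0 0; 0 0 0 0 0 0 0"}}

```text
time_s: 6.75
tool_pos: [0.3549, 0.2438, 0.1153]
tool_rot: [180.0, -0.1, 84.8]
force: [0.5, 0.2, -0.3]
grip_width: 0.0221
```

Request:
{"op": "carry_out", "data": {"increments": "0 0 0 -0.015 0 0 0; 0 0 0 -0.025 0 0 0; 0 0 0 -0.025 0 0 0; 0 0 0 -0.025 0 0 0; 0 0 0 -0.015 0 0 0; 0 0 0 0 0 0 0; 0 0 0 0 0 0 0"}}

```text
time_s: 7.62
tool_pos: [0.353, 0.2425, 0.221]
tool_rot: [-179.8, 0.1, 84.8]
force: [0.4, -0.4, -1.7]
grip_width: 0.0217
```

```bash
python3 plan.py 0.5 0.04 0.24 90.5 8 0
```

```text
0 -0.0235 0.0206 -0.0024 0 0 -0.71; 0 -0.0238 0.0203 -0.0024 0 0 -0.71; 0 -0.0240 0.0200 -0.0024 0 0 -0.71; 0 -0.0243 0.0197 -0.0024 0 0 -0.71; 0 -0.0245 0.0194 -0.0024 0 0 -0.71; 0 -0.0248 0.0191 -0.0024 0 0 -0.71; 0 -0.0250 0.0188 -0.0024 0 0 -0.71; 0 -0.0252 0.0185 -0.0024 0 0 -0.71
now [0.353  0.2425 0.221 ] [-1.7979e+02  5.0000e-02  8.4790e+01] step [ 0.0184 -0.0253  0.0024] 0.7134716426559464
```

Request:
{"op": "carry_out", "data": {"increments": "0 -0.016 0.014 -0.002 0 0 -0.7; 0 -0.024 0.02 -0.002 0 0 -0.7; 0 -0.024 0.02 -0.002 0 0 -0.7; 0 -0.024 0.02 -0.002 0 0 -0.7; 0 -0.024 0.02 -0.002 0 0 -0.7; 0 -0.025 0.019 -0.002 0 0 -0.7; 0 -0.025 0.019 -0.002 0 0 -0.7; 0 -0.016 0.012 -0.002 0 0 -0.7"}}

```text
time_s: 8.62
tool_pos: [0.4881, 0.0533, 0.2262]
tool_rot: [-178.8, -0.0, 90.9]
force: [-0.7, 0.8, -1.4]
grip_width: 0.0215
```

```bash
python3 plan.py 0.56 -0.15 0.23 90.5 8 0
```

```text
0 -0.0256 0.0086 -0.0005 0 0 0.06; 0 -0.0256 0.0086 -0.0005 0 0 0.06; 0 -0.0255 0.0086 -0.0005 0 0 0.06; 0 -0.0255 0.0086 -0.0005 0 0 0.06; 0 -0.0255 0.0087 -0.0005 0 0 0.06; 0 -0.0255 0.0087 -0.0005 0 0 0.06; 0 -0.0255 0.0087 -0.0005 0 0 0.06; 0 -0.0255 0.0087 -0.0005 0 0 0.06
now [0.4881 0.0533 0.2262] [-178.82   -0.     90.94] step [ 0.009  -0.0254  0.0005] -0.055444596453501305
```

Request:
{"op": "carry_out", "data": {"increments": "0 -0.018 0.007 0 -0.4 0 0; 0 -0.025 0.009 0 -0.3 0 0; 0 -0.026 0.009 0 -0.3 0 0; 0 -0.026 0.009 0 -0.2 0 0; 0 -0.026 0.009 0 0 0 0; 0 -0.026 0.009 0 0 0 0; 0 -0.026 0.009 0 0 0 0; 0 -0.018 0.006 0 0 0 0; 0 0 0 0 0 0 0"}}

```text
time_s: 9.75
tool_pos: [0.5594, -0.1442, 0.2216]
tool_rot: [-179.7, -0.2, 91.1]
force: [-0.4, 1.5, -1.3]
grip_width: 0.0215
```

```bash
python3 plan.py 0.5655 -0.15 0.15 90.5 5 0; python3 -c "
from h import *
import pickle
for n in ('wrist','top','side'):
    p=read_camera(n); pickle.dump(p,open('p2_%s.pkl'%n,'wb')); im=p['img']
    if n=='side': im=cv2.resize(im[130:280,180:380],None,fx=4,fy=4,interpolation=2)
    if n=='top': im=cv2.resize(im[150:250,200:400],None,fx=4,fy=4,interpolation=2)
    cv2.imwrite('pics/d_%s.png'%n,im)"
```

```text
0 -0.0012 0.0012 0.0143 0 0 0.12; 0 -0.0012 0.0012 0.0143 0 0 0.12; 0 -0.0012 0.0012 0.0143 0 0 0.12; 0 -0.0012 0.0012 0.0143 0 0 0.12; 0 -0.0012 0.0012 0.0143 0 0 0.12
now [ 0.5594 -0.1442  0.2216] [-1.7974e+02 -1.6000e-01  9.1110e+01] step [ 0.0012 -0.0012 -0.0143] -0.12192875085027026
```

View pics/d_wrist.png

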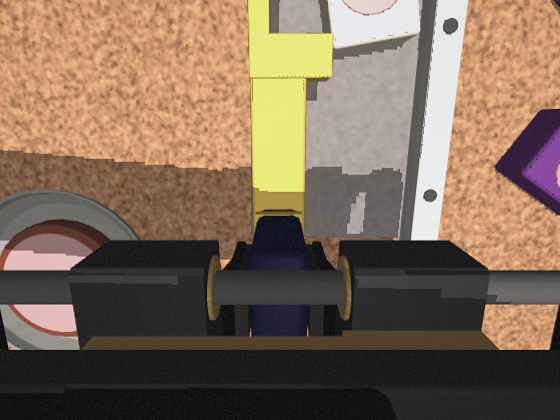

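View pics/d_side.png

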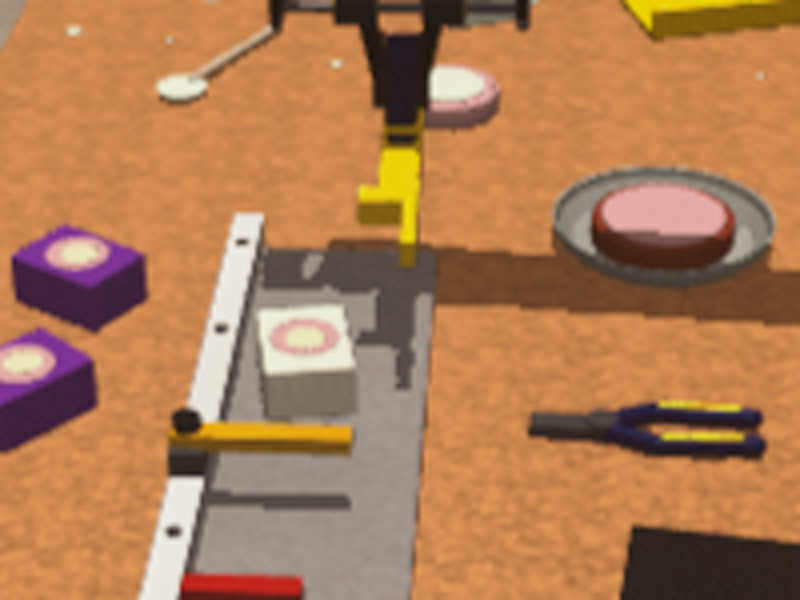

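View pics/d_top.png

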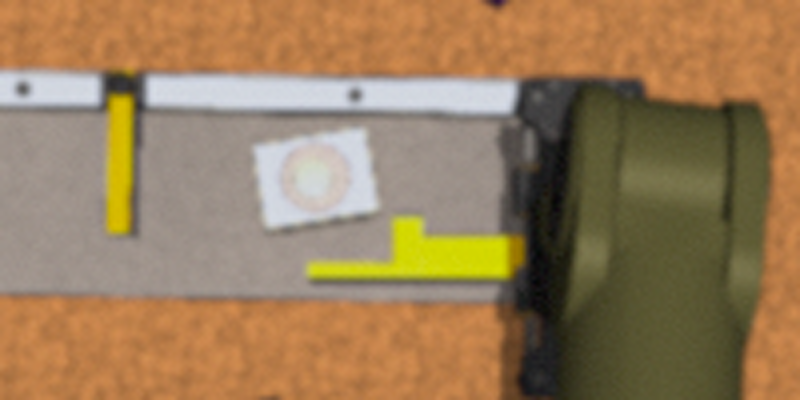

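```bash
cat > nose.py <<'E'
from h import *
import pickle
from scipy.optimize import least_squares
from scipy.spatial.transform import Rotation as R
T=pickle.load(open("p2_top.pkl","rb"));S=pickle.load(open("p2_side.pkl","rb"));W=pickle.load(open("p2_wrist.pkl","rb"))
tu=lambda c:(np.array(c)+.5)/4-.5+np.array((200,150)); su=lambda c:(np.array(c)+.5)/4-.5+np.array((180,130))
g=np.array([0.5594,-0.1442,0.2216-.051])
# stick points relative to grip point (z rel grip = h-.06)
pt=lambda x,y,h:np.array([x,y,h-.06])
obs=[(T,pt(.11,.004,.02),tu((393,262)),1),(T,pt(.11,-.026,.02),tu((393,217)),1),(T,pt(.165,.004,.02),tu((308,262)),1),(T,pt(.165,.014,.02),tu((308,279)),1),
(S,pt(.165,.014,.02),su((416,244)),1),(S,pt(.165,.004,.02),su((402,245)),1),(S,pt(.11,-.026,.02),su((359,202)),1),(S,pt(.165,.014,.0),su((416,263)),1),(S,pt(.11,-.026,.0),su((359,221)),1),
(W,pt(.11,.004,.02),(270,34),.5),(W,pt(.11,-.026,.02),(331,34),.5)]
def tf(x,q): return np.array([g[0]+x[0],g[1]+x[1],g[2]+x[2]])+R.from_euler("ZYX",[x[3],x[4],0]).apply(q)
def res(x): return np.concatenate([[*((proj(c,tf(x,q))[0]-p)*w)] for c,q,p,w in obs])
r=least_squares(res,[0,0,0,np.radians(91),0],loss="soft_l1")
print(np.round(r.x[:3]*1000,1),np.round(np.degrees(r.x[3:]),2)); print(np.round(r.fun.reshape(-1,2),1).tolist() if r.fun.size==2*len(obs) else 0)
print(np.round(res(r.x).reshape(-1,2),1).tolist())
print("nose",tf(r.x,pt(.11,.004,.01)),"nose sole z",tf(r.x,pt(.165,.009,0))[2])
E
python3 nose.py
```

```text
[ 1.2 -0.5  8.5] [92.43  3.97]
[[-0.1, -0.7], [-0.3, -1.0], [-0.1, -0.2], [-0.0, -0.5], [0.2, -0.1], [-0.2, -0.4], [-0.3, -1.0], [0.2, 1.6], [-0.2, 0.5], [-1.6, 0.6], [0.0, -0.3]]
[[-0.1, -0.7], [-0.3, -1.0], [-0.1, -0.2], [-0.0, -0.5], [0.2, -0.1], [-0.2, -0.4], [-0.3, -1.0], [0.2, 1.6], [-0.2, 0.5], [-1.6, 0.6], [0.0, -0.3]]
nose [ 0.55206319 -0.03868681  0.12164715] nose sole z 0.10786711989153763
```

Request:
{"op": "carry_out", "data": {"increments": "0 -0.001 0.002 0.015 0 0 0.1; 0 -0.001 0.002 0.018 0 0 0.1; 0 -0.001 0.002 0.018 0 0 0.1; 0 -0.001 0.001 0.016 0 0 0.1; 0 0 0 0.008 0 0 0.1; 0 0 0 0 0 0 0"}}

```text
time_s: 10.65
tool_pos: [0.5651, -0.1417, 0.14]
tool_rot: [-179.6, -0.3, 91.1]
force: [-0.2, -0.2, -1.7]
grip_width: 0.0214
```

```bash
python3 plan.py 0.567 -0.148 0.127 90.5 3 0
```

```text
0 -0.0021 0.0006 0.0043 0 0 0.19; 0 -0.0021 0.0006 0.0043 0 0 0.19; 0 -0.0021 0.0006 0.0043 0 0 0.19
now [ 0.5651 -0.1417  0.14  ] [-179.57   -0.28   91.06] step [ 0.0006 -0.0021 -0.0043] -0.18601623725240302
```

Request:
{"op": "carry_out", "data": {"increments": "0 -0.006 0.001 0 -0.3 -0.3 0.4; 0 -0.003 0.001 0.004 0 0 0.3; 0 -0.001 0 0.004 0 0 0; 0 0 0 0.003 0 0 0; 0 0 0 0 0 0 0"}}

```text
time_s: 11.28
tool_pos: [0.5684, -0.1531, 0.13]
tool_rot: [179.9, 0.1, 90.3]
force: [-0.8, 0.1, -1.2]
grip_width: 0.0218
```

```bash
cat > look.py <<'E'
from h import *
import pickle,sys
t=sys.argv[1]
o=get_obs(); print(np.round(o["tool_pos"],4),np.round(o["tool_rot"],2),np.round(o["force"],1))
for n in sys.argv[2:]:
    p=read_camera(n); pickle.dump(p,open(f"p_{t}_{n}.pkl","wb")); im=p["img"]
    if n=='side': im=cv2.resize(im[160:310,190:340],None,fx=4,fy=4,interpolation=2)
    if n=='top': im=cv2.resize(im[150:250,160:360],None,fx=4,fy=4,interpolation=2)
    cv2.imwrite(f'pics/{t}_{n}.png',im)
E
python3 look.py e top side wrist
```

```text
[ 0.5684 -0.1531  0.13  ] [1.7994e+02 1.2000e-01 9.0260e+01] [-0.8  0.1 -1.2]
```

View pics/e_top.png

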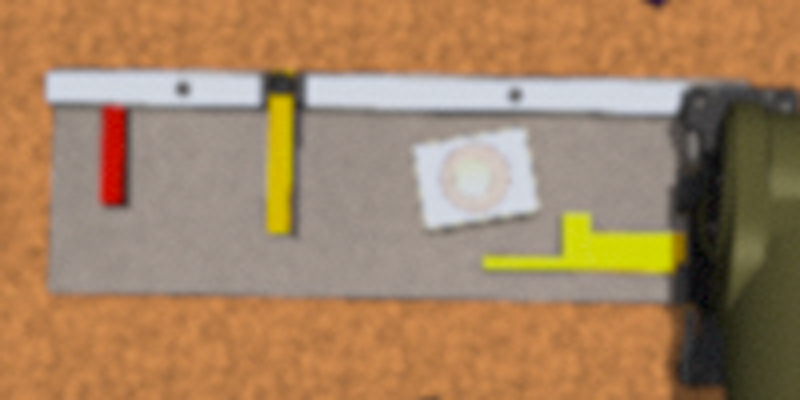

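View pics/e_side.png

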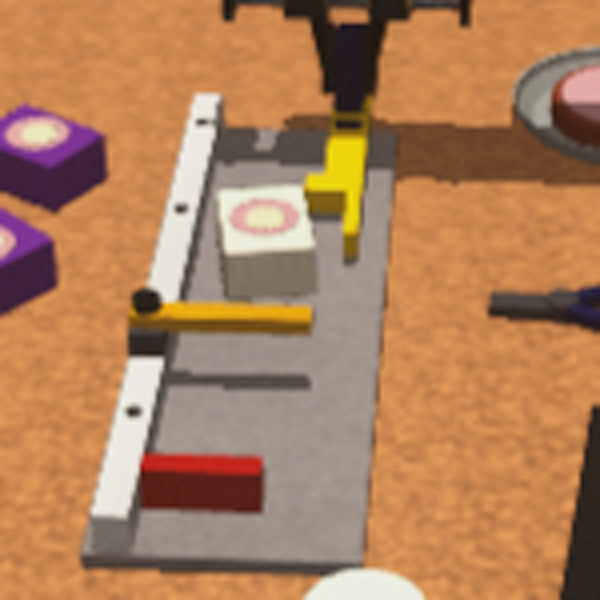

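View pics/e_wrist.png

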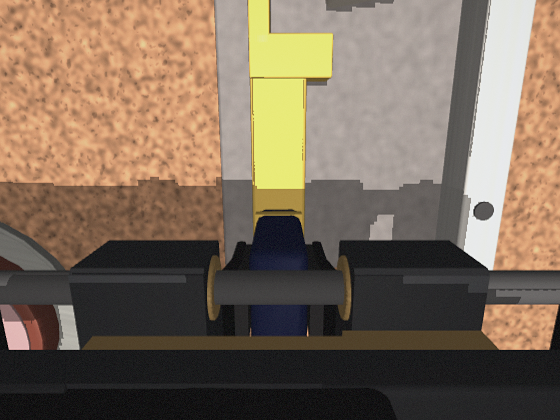

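Request:
{"op": "carry_out", "data": {"increments": "0 0.006 0 0.002 0 0 -0.2; 0 0.005 0 0.001 0 0 0; 0 0 0 0 0 0 0; 0 0 0.004 0 0 0 0; 0 0 0.006 0 0 0 0; 0 0 0.006 0 0 0 0; 0 0 0 0 0 0 0"}}

```text
time_s: 12.3
tool_pos: [0.5863, -0.1408, 0.1275]
tool_rot: [179.8, 0.1, 90.5]
force: [-0.1, -0.2, -1.6]
grip_width: 0.0217
```

```bash
python3 look.py f top side
```

```text
[ 0.5863 -0.1408  0.1275] [1.7984e+02 1.4000e-01 9.0510e+01] [-0.1 -0.2 -1.6]
```

View pics/f_top.png

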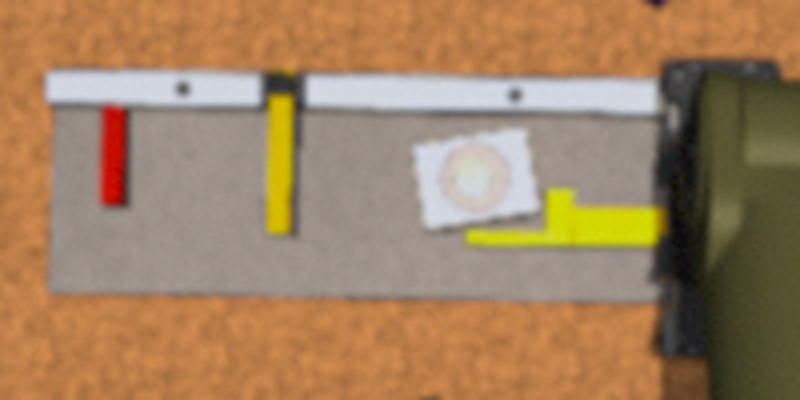

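View pics/f_side.png

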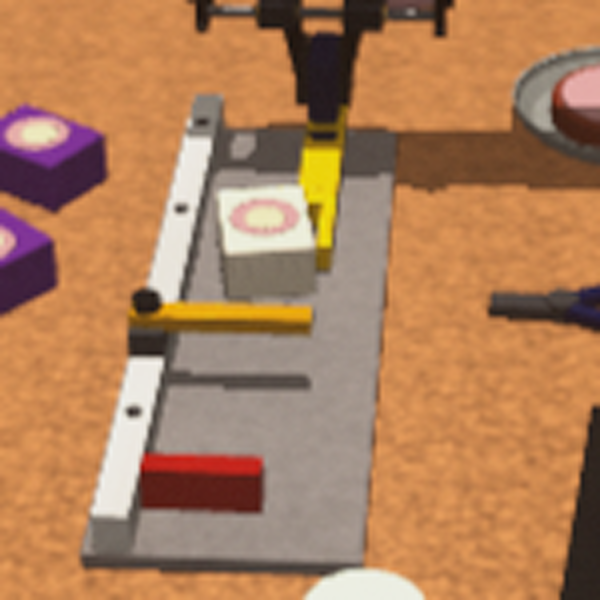

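Request:
{"op": "carry_out", "data": {"increments": "0 0 0.005 0 0 0 0; 0 0 0.005 0 0 0 0; 0 0 0.005 0 0 0 0; 0 0 0 0 0 0 0"}}

```text
time_s: 12.9
tool_pos: [0.5999, -0.1404, 0.1268]
tool_rot: [-179.8, 0.1, 90.6]
force: [-0.6, 0.5, -1.3]
grip_width: 0.0217
```

```bash
python3 look.py g top
```

```text
[ 0.5999 -0.1404  0.1268] [-1.7984e+02  1.3000e-01  9.0610e+01] [-0.6  0.5 -1.3]
```

View pics/g_top.png

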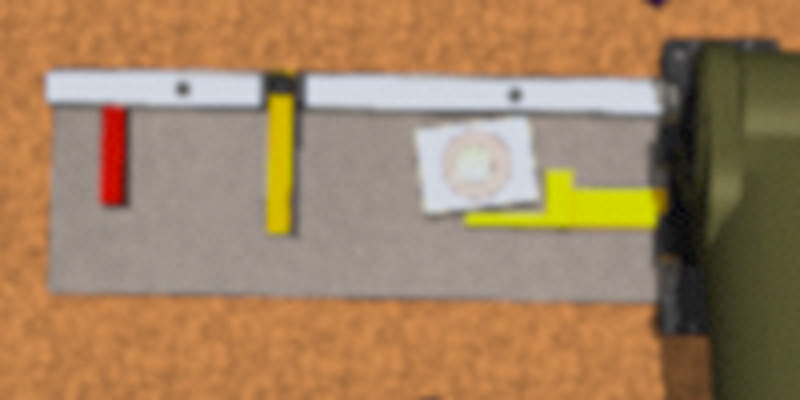

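Working: block turning and moving to the fence. Continue, with small steps.

Request:
{"op": "carry_out", "data": {"increments": "0 0 0.004 0 0 0 0; 0 0 0.003 0 0 0 0; 0 0 0.003 0 0 0 0; 0 0 0.002 0 0 0 0"}}

```text
time_s: 13.45
tool_pos: [0.6094, -0.1394, 0.1256]
tool_rot: [-179.4, 0.1, 90.8]
force: [-5.7, 0.5, 2.4]
grip_width: 0.0215
```

```bash
python3 look.py h top side
```

```text
[ 0.6094 -0.1394  0.1256] [-1.7936e+02  8.0000e-02  9.0790e+01] [-5.7  0.5  2.4]
```

View pics/h_top.png

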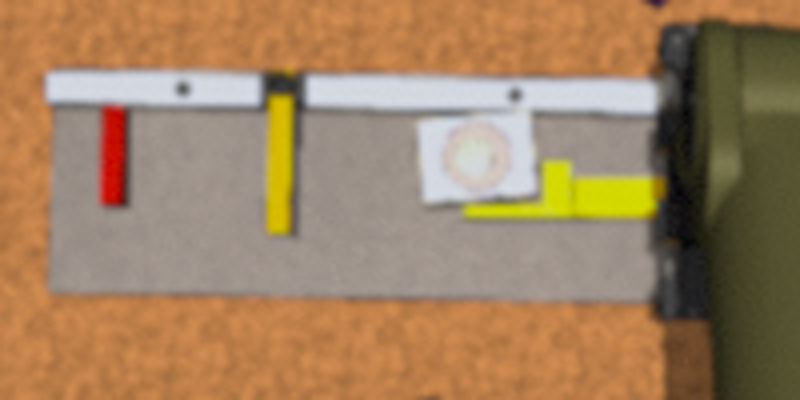

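Request:
{"op": "carry_out", "data": {"increments": "0 0.002 0.002 -0.001 -0.6 0 0.2; 0 0.001 0.003 0 0 0 0; 0 0 0.003 0 0 0 0; 0 0 0.003 0 0 0 0"}}

```text
time_s: 14.05
tool_pos: [0.6142, -0.1358, 0.125]
tool_rot: [-178.9, 0.1, 90.9]
force: [-9.6, -0.9, 3.4]
grip_width: 0.0219
```

```bash
python3 look.py i top side
```

```text
[ 0.6142 -0.1358  0.125 ] [-1.789e+02  9.000e-02  9.085e+01] [-9.6 -0.9  3.4]
```

View pics/i_top.png

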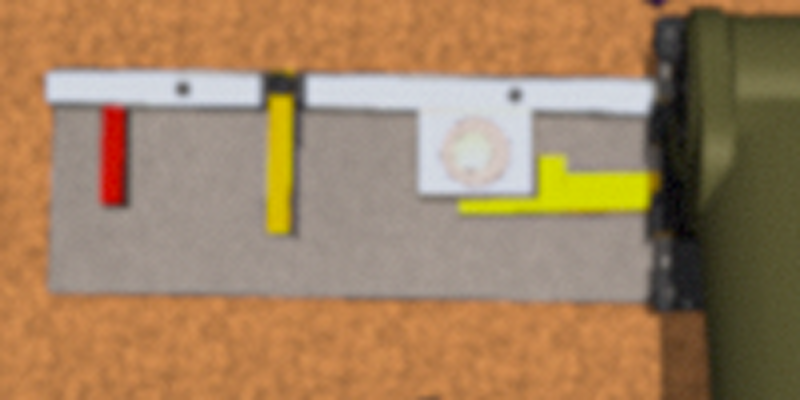

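View pics/i_side.png

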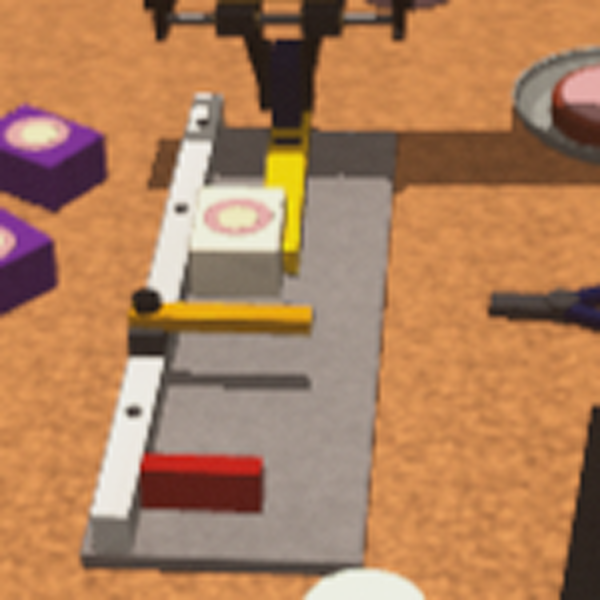

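```bash
cat > blk.py <<'E'
from h import *
import pickle,sys,fit
from scipy.optimize import minimize
JX=np.array([0.6610,0.0662,np.radians(0.57)]) # top-camera jig
def run(t):
    p=pickle.load(open(f"p_{t}_top.pkl","rb")); im=p["img"].astype(float)
    # whiteness + mask region seg; block is bright & near-neutral
    best=None
    ms=masks_of("block_center",read_camera("top"))
    c=JX
    for m in ms:
        px=np.argwhere(m["pixels"])[:,::-1].astype(np.float32); r=cv2.minAreaRect(px)
        w=onz(p,px[:,0].mean(),px[:,1].mean(),.05)
        d=w[:2]-c[:2]; j=[d[0]*np.cos(c[2])+d[1]*np.sin(c[2]),-d[0]*np.sin(c[2])+d[1]*np.cos(c[2])]
        print(round(m["confidence"],2),"jig xy centroid",np.round(j,4),"rect",np.round([*r[0],*r[1],r[2]],1),"area",len(px))
run(sys.argv[1])
E
python3 blk.py i; python3 - <<'E'
import fit,pickle
fit.P["top"]=pickle.load(open("p_i_top.pkl","rb"));fit.P["side"]=pickle.load(open("p_i_side.pkl","rb"))
B=lambda c:fit.up(c,4,(160,150)); S=lambda c:fit.up(c,4,(190,160))
a=[("top",(.03,.04,.052),B((420,108))),("top",(.03,-.04,.052),B((533,112))),("top",(-.03,-.04,.052),B((533,193))),("top",(-.03,.04,.052),B((419,195)))]
s=[("side",(.03,.04,.052),S((190,248))),("side",(.03,-.04,.052),S((204,186))),("side",(-.03,-.04,.052),S((285,187))),("side",(-.03,.04,.052),S((281,249)))]
fit.fit(a,[.6,0,0],"top");fit.fit(s,[.6,0,0],"side")
E
```

```text
0.78 jig xy centroid [-0.0302 -0.053 ] rect [278.5 187.5  23.   29.   90. ] area 660
0.64 jig xy centroid [ 0.1334 -0.0311] rect [271.4 128.7  30.6  23.   42.3] area 690
0.56 jig xy centroid [ 0.1226 -0.1771] rect [323.9 133.3  22.2  31.8  32.9] area 682
0.52 jig xy centroid [-0.2764 -0.0229] rect [266.  276.5  53.   18.   90. ] area 439
top [0.6308 0.0125] yaw deg 0.91
[[-0.4, 0.0], [0.5, -0.8], [0.4, 0.7], [-0.4, 0.0]]
side [0.6312 0.0134] yaw deg 1.76
[[-0.1, 0.1], [-0.8, -0.2], [0.8, -0.2], [0.1, 0.2]]
```

```bash
python3 look.py i2 wrist; python3 -c "
import cv2,pickle
im=pickle.load(open('p_i_top.pkl','rb'))['img']
cv2.imwrite('pics/i3.png',cv2.resize(im[165:210,250:330],None,fx=10,fy=10,interpolation=cv2.INTER_CUBIC))"
```

```text
[ 0.6141 -0.1358  0.1249] [-1.789e+02  9.000e-02  9.085e+01] [-8.8 -0.4  3.7]
```

View pics/i2_wrist.png

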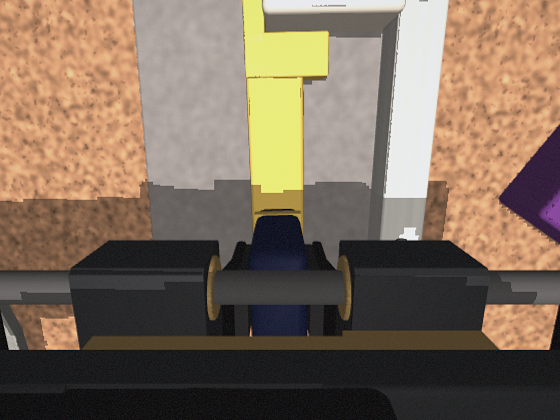

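View pics/i3.png

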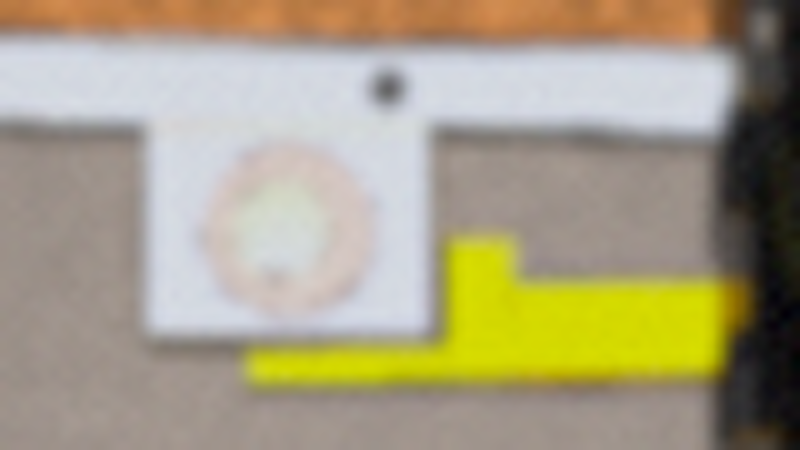

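Request:
{"op": "carry_out", "data": {"increments": "0 0 -0.001 -0.001 -0.6 0 1; 0 0 -0.001 -0.001 -0.6 0 1; 0 0 0 0 0 0 0"}}

```text
time_s: 14.68
tool_pos: [0.6079, -0.1348, 0.1252]
tool_rot: [-179.4, 0.1, 89.0]
force: [-3.3, 0.2, 1.4]
grip_width: 0.0218
```

```bash
python3 look.py k top side wrist;  python3 blk.py k | head -2;python3 -c "
import cv2,pickle
im=pickle.load(open('p_k_top.pkl','rb'))['img']
cv2.imwrite('pics/k3.png',cv2.resize(im[165:210,250:330],None,fx=10,fy=10,interpolation=cv2.INTER_CUBIC))"
```

```text
[ 0.6079 -0.1348  0.1252] [-1.7944e+02  7.0000e-02  8.9020e+01] [-3.3  0.2  1.4]
0.84 jig xy centroid [ 0.1219 -0.1762] rect [323.9 133.4  23.8  32.6  28.6] area 711
0.83 jig xy centroid [-0.0308 -0.0529] rect [278.5 187.5  23.   29.   90. ] area 669
```

View pics/k3.png

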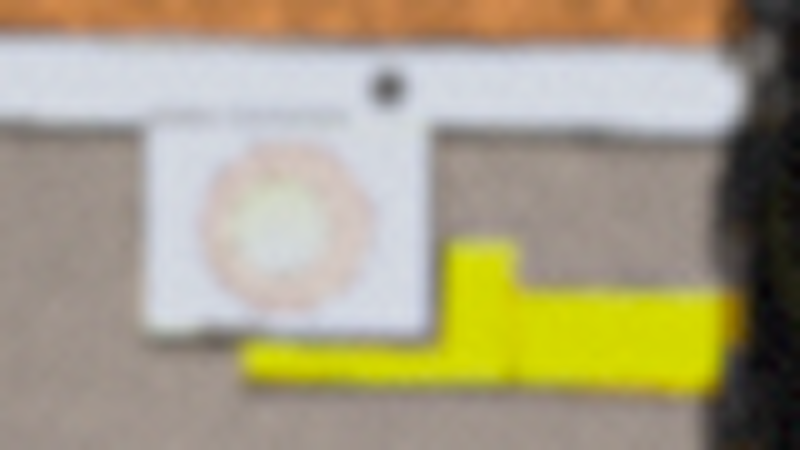

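View pics/k_side.png

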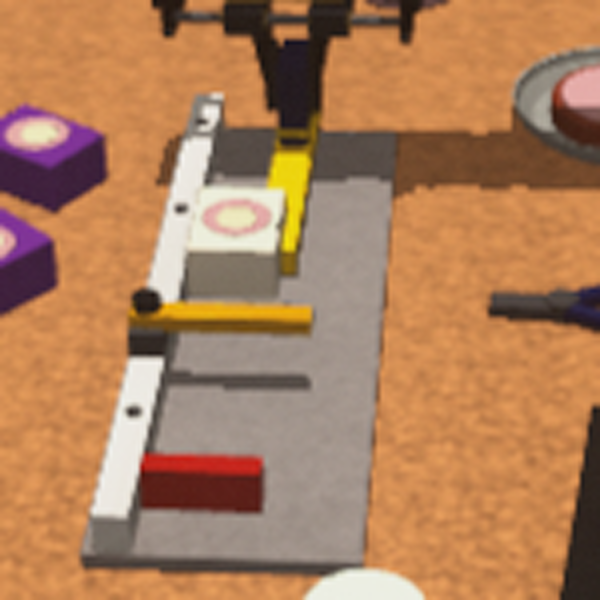

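Request:
{"op": "carry_out", "data": {"increments": "0 0.003 0.0005 -0.002 -0.4 0 -0.4; 0 0.004 0.0005 0 0 0 0; 0 0.005 0.0005 0 0 0 0; 0 0.005 0.0005 0 0 0 0"}}

```text
time_s: 15.42
tool_pos: [0.6087, -0.1297, 0.1269]
tool_rot: [-179.7, 1.0, 89.1]
force: [-7.1, -7.4, 4.4]
grip_width: 0.0219
```

```bash
cat > zoom.py <<'E'
from h import *
import sys,pickle
t=sys.argv[1]; x0=int(sys.argv[2])
p=read_camera("top"); pickle.dump(p,open(f"p_{t}_top.pkl","wb")); im=p["img"]
cv2.imwrite(f"pics/{t}.png",cv2.resize(im[165:210,x0:x0+100],None,fx=8,fy=8,interpolation=cv2.INTER_CUBIC))
o=get_obs(); print(np.round(o["tool_pos"],4),np.round(o["tool_rot"],2),np.round(o["force"],1))
c=np.array([0.6610,0.0662,np.radians(0.57)])
for m in masks_of("block_center",p):
    px=np.argwhere(m["pixels"])[:,::-1]; w=onz(p,px[:,0].mean(),px[:,1].mean(),.05); d=w[:2]-c[:2]
    j=[d[0]*np.cos(c[2])+d[1]*np.sin(c[2]),-d[0]*np.sin(c[2])+d[1]*np.cos(c[2])]
    if abs(j[0])<.08: print("block jig",np.round(j,4),round(m["confidence"],2))
E
python3 zoom.py l 240
```

```text
[ 0.6088 -0.1297  0.127 ] [-179.66    1.04   89.16] [-7.2 -7.3  4.1]
block jig [-0.0292 -0.0519] 0.71
```

View pics/l.png

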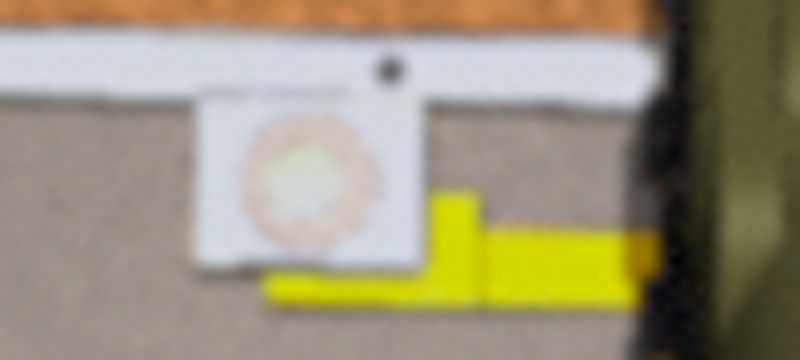

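Request:
{"op": "carry_out", "data": {"increments": "0 0.005 0 -0.001 0 0.6 -0.2; 0 0.006 0 -0.001 0 0.4 0; 0 0.006 0 0 0 0.2 0; 0 0.006 0 0 0 0.2 0"}}

```text
time_s: 16.02
tool_pos: [0.6071, -0.1153, 0.1268]
tool_rot: [-179.4, 0.2, 89.0]
force: [-3.4, -2.4, -3.1]
grip_width: 0.0215
```

```bash
python3 zoom.py l2 230
```

```text
[ 0.6072 -0.1139  0.1268] [-1.7943e+02  1.5000e-01  8.9070e+01] [-3.7 -1.9 -3.1]
block jig [-0.0312 -0.0371] 0.59
```

View pics/l2.png

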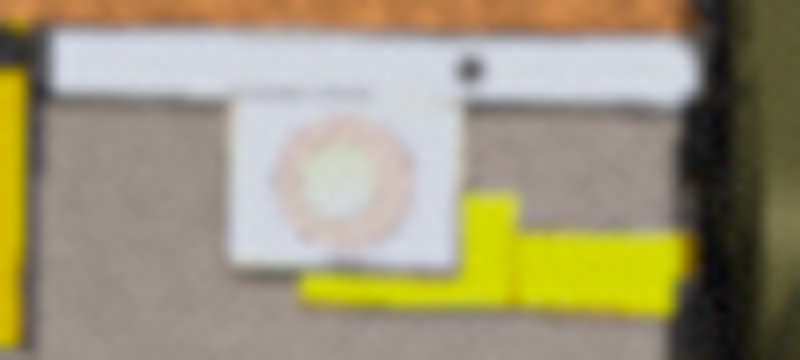

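Request:
{"op": "carry_out", "data": {"increments": "0 0.006 0.0002 0 -0.2 0.2 -0.2; 0 0.006 0.0002 0 0 0.2 -0.2; 0 0.006 0.0002 0 0 0.1 0; 0 0.006 0.0002 0 0 0.1 0; 0 0.006 0.0002 0 0 0.1 0; 0 0.006 0.0002 0 0 0.1 0"}}

```text
time_s: 16.88
tool_pos: [0.6083, -0.0754, 0.1263]
tool_rot: [-179.5, -0.7, 89.6]
force: [-5.1, -2.7, -5.0]
grip_width: 0.0215
```

```bash
python3 zoom.py l3 220; python3 look.py l3 side
```

```text
[ 0.6083 -0.0741  0.1264] [-179.55   -0.75   89.63] [-3.9 -1.7 -4.5]
[ 0.6084 -0.0742  0.1264] [-179.56   -0.76   89.64] [-3.1  0.3 -3.1]
```

View pics/l3.png

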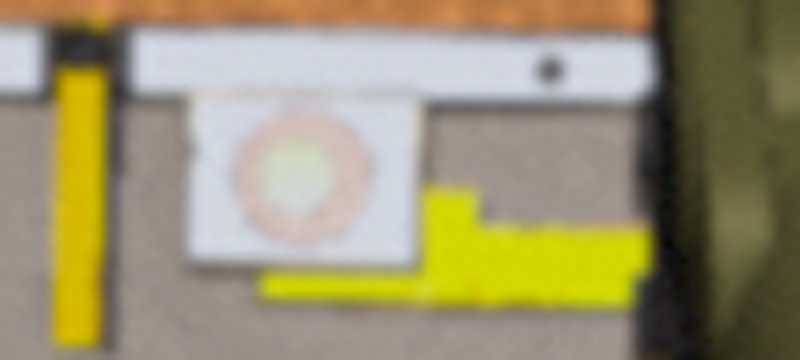

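View pics/l3_side.png

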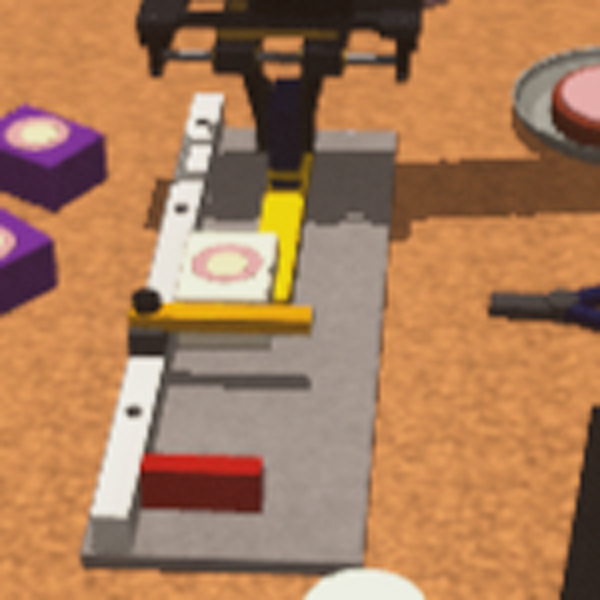

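Request:
{"op": "carry_out", "data": {"increments": "0 0.006 0.0002 0 -0.2 -0.3 0; 0 0.006 0.0002 0 -0.1 -0.2 0; 0 0.006 0.0002 0 0 0 0; 0 0.006 0.0002 0 0 0 0; 0 0.006 0.0002 0 0 0 0; 0 0.006 0.0002 0 0 0 0; 0 0.006 0.0002 0 0 0 0"}}

```text
time_s: 17.9
tool_pos: [0.6078, -0.0507, 0.1303]
tool_rot: [-179.5, 1.2, 89.0]
force: [-5.4, -6.4, -1.2]
grip_width: 0.0216
```

```bash
python3 zoom.py l4 200; python3 look.py l4 side
```

```text
[ 0.6078 -0.0497  0.1303] [-179.48    1.18   89.02] [-5.7 -4.3 -0.5]
block jig [-0.03    0.0269] 0.67
block jig [-0.0551  0.0601] 0.6
[ 0.6078 -0.0497  0.1302] [-179.48    1.17   89.04] [-5.9 -5.3 -1.5]
```

View pics/l4.png

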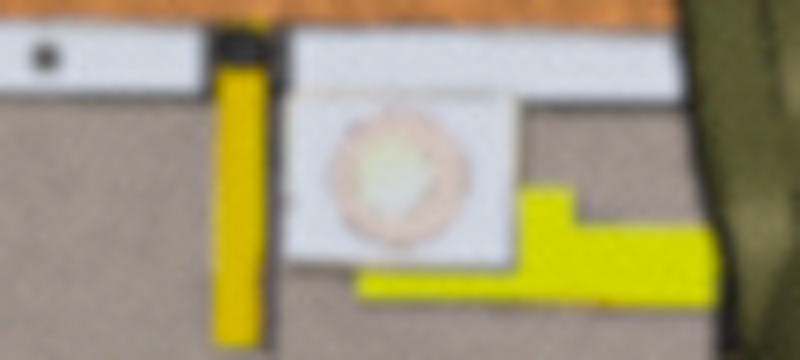

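View pics/l4_side.png

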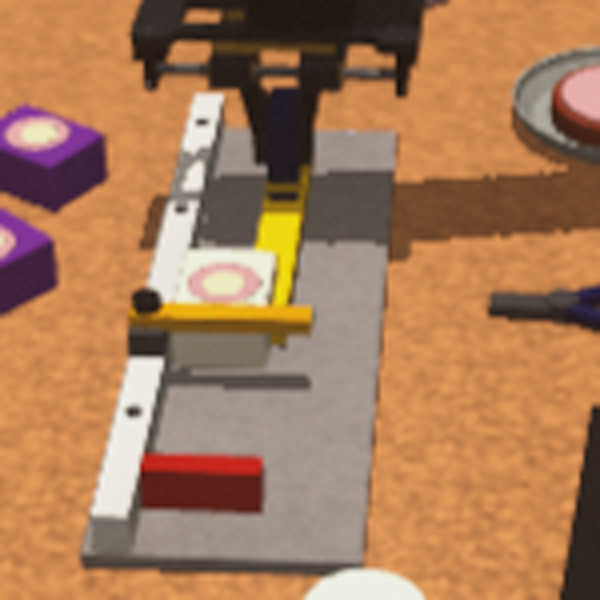

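Request:
{"op": "carry_out", "data": {"increments": "0 0.006 0 0.001 -0.1 0.5 -0.2; 0 0.007 0 0.001 0 0.5 -0.2; 0 0.007 0 0.001 0 0.3 0; 0 0.007 0 0 0 0.2 0"}}

```text
time_s: 18.55
tool_pos: [0.6074, -0.0319, 0.1287]
tool_rot: [-179.5, 0.3, 89.1]
force: [-5.9, -4.0, -3.6]
grip_width: 0.0217
```

```bash
python3 zoom.py l5 190; python3 look.py l5 side
```

```text
[ 0.6074 -0.0303  0.1287] [-179.46    0.25   89.12] [-5.5 -1.9 -3.4]
block jig [-0.03    0.0392] 0.86
[ 0.6074 -0.0301  0.1285] [-179.47    0.23   89.14] [-4.6 -3.  -3.5]
```

View pics/l5.png

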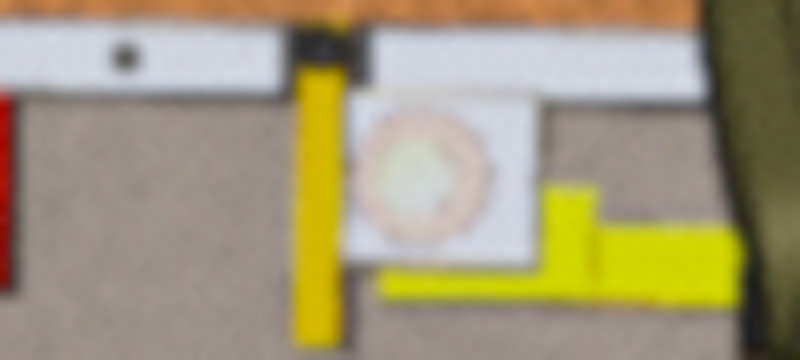

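View pics/l5_side.png

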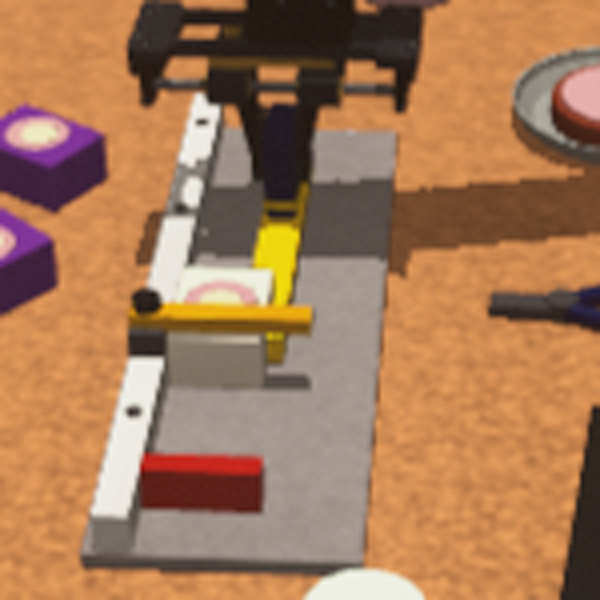

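Request:
{"op": "carry_out", "data": {"increments": "0 0.007 0 0.001 -0.2 0.2 -0.3; 0 0.007 0 0.001 0 0.2 -0.2; 0 0.007 0.0002 0 0 0.2 0; 0 0.007 0 0 0 0.2 0; 0 0.007 0.0002 0 0 0.2 -0.1; 0 0.007 0 0 0 0.2 0"}}

```text
time_s: 19.45
tool_pos: [0.6072, 0.0022, 0.1282]
tool_rot: [-179.5, -0.2, 89.3]
force: [-4.4, -3.0, -4.7]
grip_width: 0.0221
```

```bash
python3 zoom.py l6 170; python3 look.py l6 side
```

```text
[0.6072 0.0036 0.1282] [-179.47   -0.3    89.35] [-4.  -0.8 -3.7]
block jig [-0.0306  0.0797] 0.82
[0.6073 0.0036 0.1282] [-179.49   -0.31   89.37] [-3.6 -1.4 -4.5]
```

View pics/l6.png

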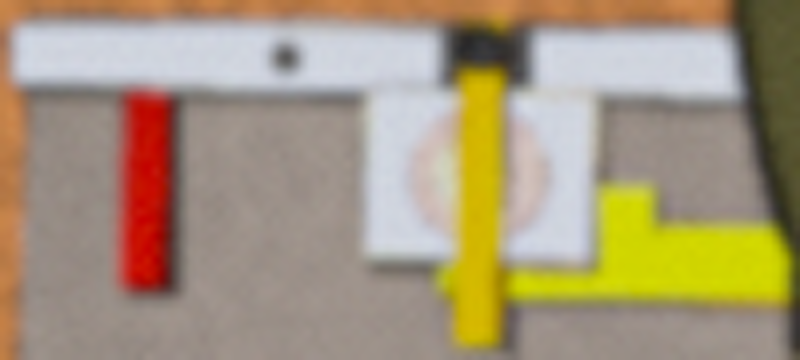

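View pics/l6_side.png

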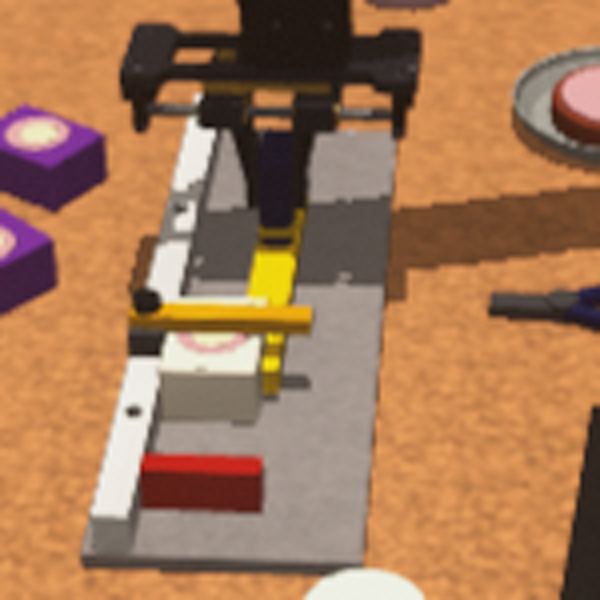

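Request:
{"op": "carry_out", "data": {"increments": "0 0.007 0.0002 0.001 -0.2 0.1 -0.2; 0 0.007 0 0 0 0.1 -0.1; 0 0.007 0.0002 0 0 0.1 0; 0 0.007 0 0 0 0.1 0; 0 0.007 0.0002 0 0 0.2 -0.1; 0 0.007 0 0 0 0.2 0"}}

```text
time_s: 20.35
tool_pos: [0.6075, 0.0384, 0.1277]
tool_rot: [-179.5, -0.6, 89.4]
force: [-3.2, -3.5, -5.0]
grip_width: 0.0218
```

```bash
python3 zoom.py l7 160; python3 look.py l7 side
```

```text
[0.6075 0.0398 0.1278] [-179.51   -0.63   89.5 ] [-4.5 -1.9 -4.7]
block jig [-0.0585  0.0606] 0.42
[0.6075 0.0397 0.1278] [-179.52   -0.64   89.52] [-4.3 -0.9 -5.3]
```

View pics/l7.png

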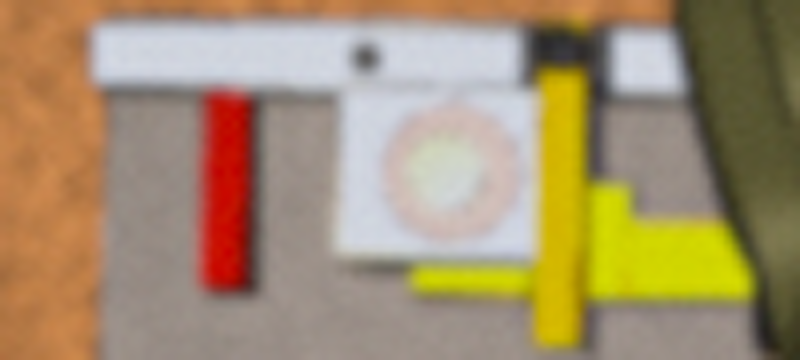

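View pics/l7_side.png

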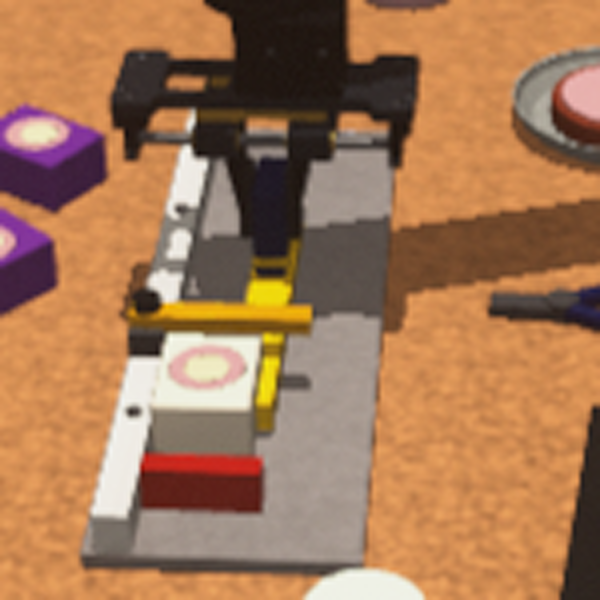

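Request:
{"op": "carry_out", "data": {"increments": "0 0.007 0.0002 0 -0.2 -0.1 -0.1; 0 0.007 0 0 0 -0.1 0; 0 0.007 0.0002 0 0 0 0; 0 0.005 0.0002 0 0 0.1 0; 0 0.004 0.0002 0 0 0.1 0; 0 0.003 0.0002 0 0 0.1 0"}}

```text
time_s: 21.25
tool_pos: [0.6076, 0.0637, 0.1284]
tool_rot: [-179.4, -0.0, 89.3]
force: [-5.6, -4.7, -2.0]
grip_width: 0.0219
```

```bash
python3 zoom.py l8 160; python3 look.py l8 side
```

```text
[0.6075 0.064  0.1284] [-1.794e+02 -3.000e-02  8.929e+01] [-5.1 -4.2 -2.4]
block jig [-0.0296  0.1412] 0.66
[0.6075 0.064  0.1283] [-1.794e+02 -3.000e-02  8.929e+01] [-4.8 -4.5 -2.9]
```

View pics/l8.png

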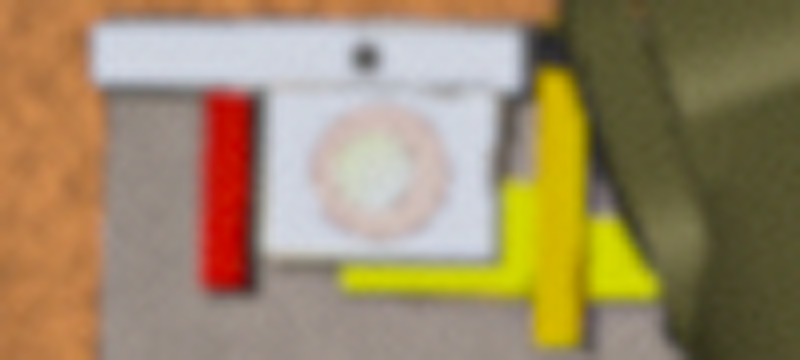

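View pics/l8_side.png

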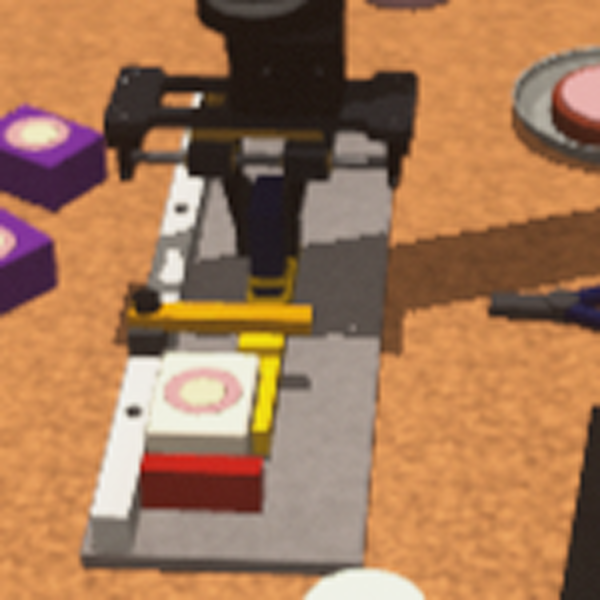

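Request:
{"op": "carry_out", "data": {"increments": "0 0.006 0.0002 0 -0.1 0.2 0; 0 0.006 0.0002 0 0 0.2 -0.1; 0 0.005 0.0002 0 0 0.2 0; 0 0.004 0.0002 0 0 0.2 0"}}

```text
time_s: 21.9
tool_pos: [0.6078, 0.0716, 0.1287]
tool_rot: [-179.2, 0.3, 89.0]
force: [-6.5, -8.5, -0.5]
grip_width: 0.0213
```

```bash
python3 zoom.py l9 160; python3 look.py l9 side
```

```text
[0.6078 0.0716 0.1287] [-179.17    0.27   89.  ] [-6.  -9.   0.8]
block jig [-0.03   0.148] 0.6
[0.6078 0.0716 0.1287] [-179.17    0.26   89.01] [-6.2 -8.5  0.5]
```

View pics/l9.png

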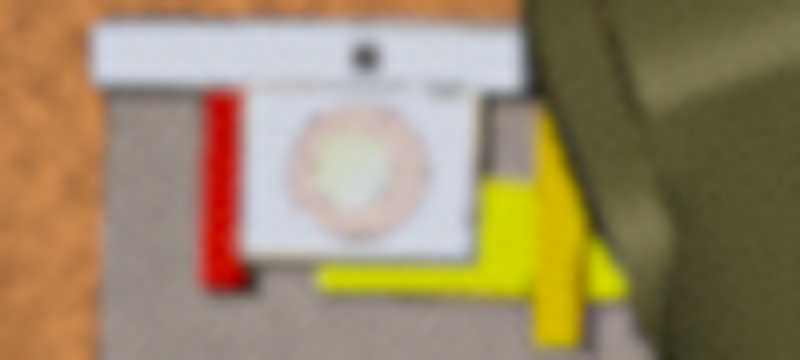

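View pics/l9_side.png

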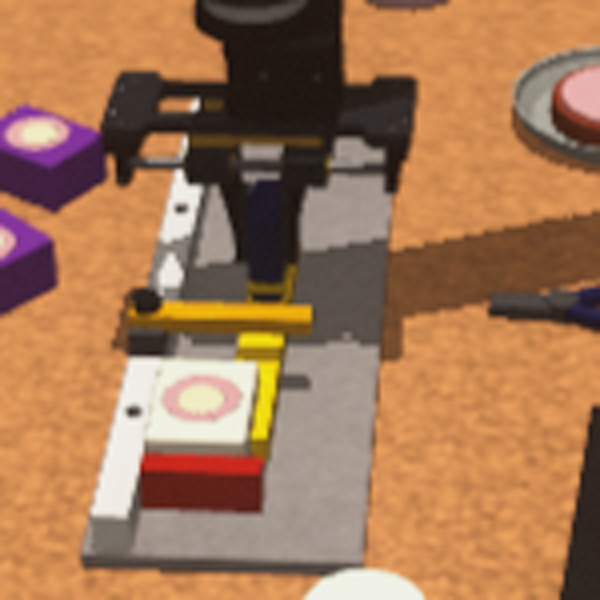

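Request:
{"op": "carry_out", "data": {"increments": "0 0.004 0.0005 0 -0.2 0.2 -0.1; 0 0.004 0.0005 0 0 0.2 0; 0 0.003 0.0005 0 0 0.1 0; 0 0.002 0 0 0 0 0"}}

```text
time_s: 22.55
tool_pos: [0.6079, 0.0722, 0.1294]
tool_rot: [-178.9, 0.7, 88.8]
force: [-7.0, -5.9, -0.7]
grip_width: 0.0217
```

```bash
python3 zoom.py m1 160; python3 look.py m1 side
```

```text
[0.608  0.0723 0.1295] [-178.95    0.75   88.78] [-5.4 -6.3  0.4]
block jig [-0.0295  0.1488] 0.62
[0.608  0.0723 0.1295] [-178.95    0.74   88.8 ] [-5.8 -5.7 -0.8]
```

View pics/m1.png

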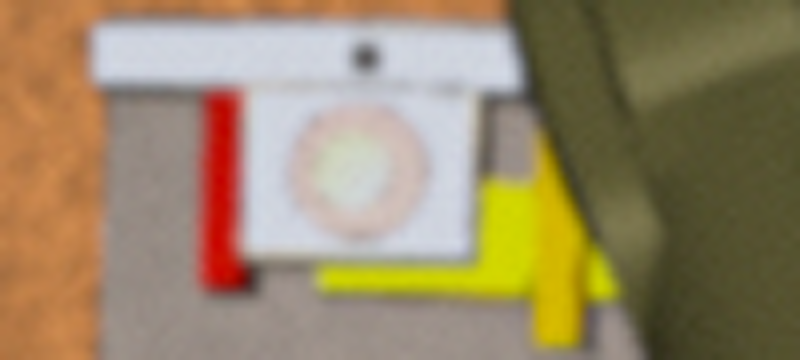

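Request:
{"op": "carry_out", "data": {"increments": "0 0.008 0 0 -0.3 0.4 -0.3; 0 0.008 0 0 -0.3 0.4 -0.3; 0 0.004 0 0 0 0 0"}}

```text
time_s: 23.08
tool_pos: [0.6078, 0.0734, 0.1306]
tool_rot: [-179.2, 1.5, 88.8]
force: [-6.1, -4.0, -0.8]
grip_width: 0.0218
```

```bash
python3 zoom.py m2 160; python3 look.py m2 side
```

```text
[0.6079 0.0736 0.1307] [-179.17    1.49   88.83] [-6.5 -8.2  1.2]
block jig [-0.0297  0.1488] 0.7
block jig [-0.0566 -0.0261] 0.37
[0.6079 0.0736 0.1307] [-179.17    1.49   88.85] [-7.7 -9.   1.6]
```

View pics/m2_side.png

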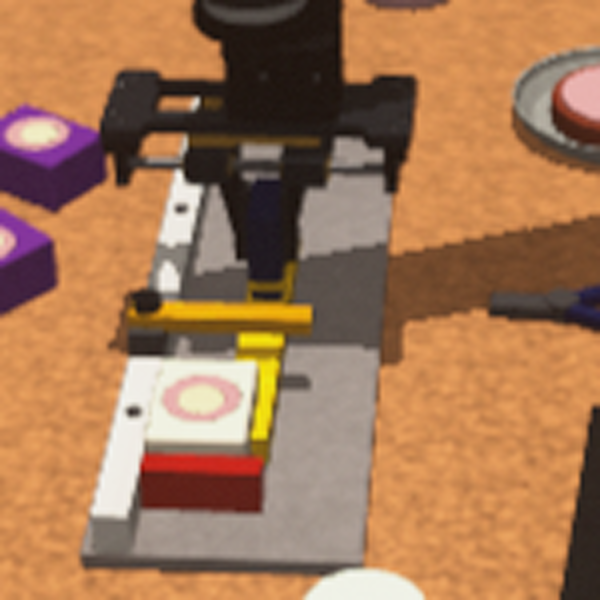

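Request:
{"op": "carry_out", "data": {"increments": "0 -0.004 -0.001 0 0 0.3 0; 0 -0.002 -0.004 0 0.2 0.4 -0.3; 0 -0.002 -0.004 0 0 0.3 -0.3; 0 -0.01 -0.001 0 0 0.2 0; 0 -0.02 0 0 0 0 0; 0 -0.025 0 0 0 0 0; 0 -0.025 0 0 0 0 0; 0 -0.025 0 0 0 0 0; 0 -0.015 0 0 0 0 0; 0 0 0 0 0 0 0"}}

```text
time_s: 24.48
tool_pos: [0.6016, -0.0636, 0.1353]
tool_rot: [-180.0, -0.1, 88.8]
force: [0.1, 0.4, -0.9]
grip_width: 0.0216
```

```bash
python3 zoom.py n1 160; python3 look.py n1 side
```

```text
[ 0.6016 -0.0625  0.1354] [-1.7996e+02 -1.5000e-01  8.8920e+01] [-0.3  0.4 -1.5]
block jig [-0.0293  0.1468] 0.6
[ 0.6017 -0.061   0.1354] [-179.96   -0.19   89.02] [ 0.2 -0.3 -1.5]
```

View pics/n1.png

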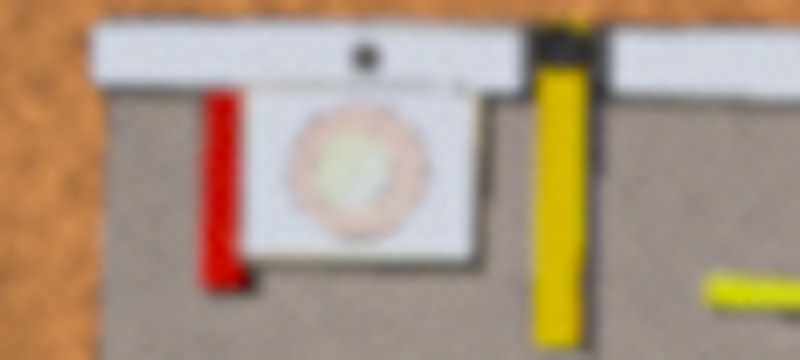

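View pics/n1_side.png

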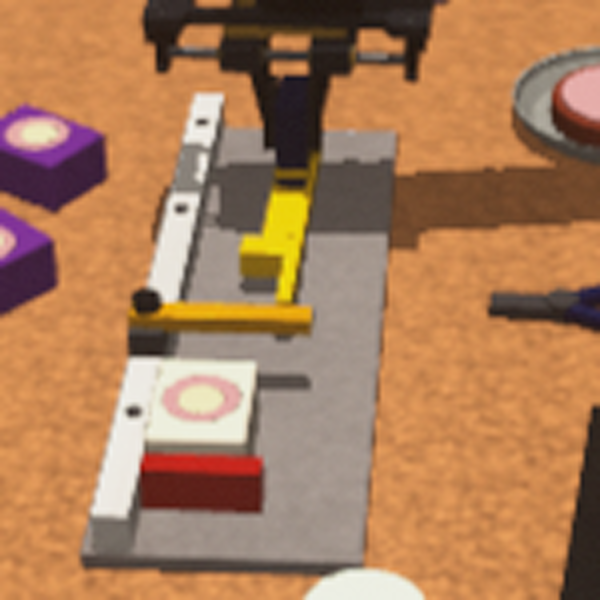

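Request:
{"op": "carry_out", "data": {"increments": "0 0 -0.002 -0.015 0 0 0; 0 0 -0.003 -0.025 0 0 0; 0 0 -0.003 -0.025 0 0 0; 0 0 -0.003 -0.025 0 0 0; 0 0 0 -0.015 0 0 0; 0 0 0 0 0 0 0"}}

```text
time_s: 25.38
tool_pos: [0.5909, -0.0523, 0.2484]
tool_rot: [179.8, -0.3, 89.8]
force: [-0.4, -0.4, -2.3]
grip_width: 0.0217
```

```bash
python3 plan.py 0.355 0.235 0.24 85 16 0
```

```text
0 0.0179 -0.0148 0.0005 0 0 0.30; 0 0.0178 -0.0149 0.0005 0 0 0.30; 0 0.0177 -0.0150 0.0005 0 0 0.30; 0 0.0177 -0.0151 0.0005 0 0 0.30; 0 0.0176 -0.0152 0.0005 0 0 0.30; 0 0.0175 -0.0153 0.0005 0 0 0.30; 0 0.0174 -0.0154 0.0005 0 0 0.30; 0 0.0173 -0.0155 0.0005 0 0 0.30; 0 0.0173 -0.0155 0.0005 0 0 0.30; 0 0.0172 -0.0156 0.0005 0 0 0.30; 0 0.0171 -0.0157 0.0005 0 0 0.30; 0 0.0170 -0.0158 0.0005 0 0 0.30; 0 0.0169 -0.0159 0.0005 0 0 0.30; 0 0.0169 -0.0160 0.0005 0 0 0.30; 0 0.0168 -0.0161 0.0005 0 0 0.30; 0 0.0167 -0.0162 0.0005 0 0 0.30
now [ 0.5909 -0.0523  0.2484] [179.84  -0.32  89.78] step [-0.0147  0.018  -0.0005] -0.29883679526790985
```

Request:
{"op": "carry_out", "data": {"increments": "0 0.012 -0.015 0 0 -0.3 0.3; 0 0.018 -0.015 0 0 0 0.3; 0 0.018 -0.015 0 0 0 0.3; 0 0.018 -0.015 0 0 0 0.3; 0 0.018 -0.015 0 0 0 0.3; 0 0.018 -0.015 0 0 0 0.3; 0 0.017 -0.015 0 0 0 0.3; 0 0.017 -0.015 0 0 0 0.3; 0 0.017 -0.016 0 0 0 0.3; 0 0.017 -0.016 0 0 0 0.3; 0 0.017 -0.016 0 0 0 0.3; 0 0.012 -0.01 0 0 0 0.3"}}

```text
time_s: 26.88
tool_pos: [0.4046, 0.1671, 0.2445]
tool_rot: [-179.7, -0.0, 86.1]
force: [-0.5, -0.1, -1.0]
grip_width: 0.0216
```

```bash
python3 plan.py 0.355 0.240 0.23 84.8 4 0
```

```text
0 0.0173 -0.0136 0.0036 0 0 0.32; 0 0.0173 -0.0137 0.0036 0 0 0.32; 0 0.0172 -0.0138 0.0036 0 0 0.32; 0 0.0171 -0.0139 0.0036 0 0 0.32
now [0.4046 0.1671 0.2445] [-1.7967e+02 -4.0000e-02  8.6080e+01] step [-0.0124  0.0182 -0.0036] -0.3210872420771125
```

Request:
{"op": "carry_out", "data": {"increments": "0 0.016 -0.012 0.004 0 0 0.3; 0 0.017 -0.013 0.004 0 0 0.3; 0 0.015 -0.012 0.004 0 0 0.3; 0 0.007 -0.006 0.004 0 0 0.3; 0 0 0 0 0 0 0; 0 0 0 0 0 0 0"}}

```text
time_s: 27.62
tool_pos: [0.3639, 0.2283, 0.2288]
tool_rot: [-179.8, -0.0, 84.8]
force: [0.5, -0.6, -1.8]
grip_width: 0.0216
```

```bash
python3 plan.py 0.355 0.243 0.13 84.8 5 0
```

```text
0 0.0028 -0.0020 0.0198 0 0 -0.00; 0 0.0028 -0.0020 0.0198 0 0 -0.00; 0 0.0028 -0.0020 0.0198 0 0 -0.00; 0 0.0028 -0.0020 0.0198 0 0 -0.00; 0 0.0028 -0.0020 0.0198 0 0 -0.00
now [0.3639 0.2283 0.2288] [-1.7983e+02 -1.0000e-02  8.4790e+01] step [-0.0018  0.0029 -0.0198] 0.002613517314796354
```

Request:
{"op": "carry_out", "data": {"increments": "0 0.003 -0.003 0.016 0 0 0; 0 0.003 -0.002 0.02 0 0 0; 0 0.003 -0.002 0.02 0 0 0; 0 0.003 -0.002 0.02 0 0 0; 0 0.002 -0.001 0.014 0 0 0; 0 0 0 0 0 0 0"}}

```text
time_s: 28.38
tool_pos: [0.3549, 0.2412, 0.1323]
tool_rot: [-179.7, 0.0, 84.5]
force: [-0.1, 0.0, -1.4]
grip_width: 0.0217
```

```bash
python3 - <<'E'
from h import *
o=get_obs(); print(o["tool_pos"],o["tool_rot"])
p=read_camera("side"); cv2.imwrite("pics/o_side.png",cv2.resize(p["img"][210:370,260:420],None,fx=3.7,fy=3.7,interpolation=2))
p=read_camera("top"); cv2.imwrite("pics/o_top.png",cv2.resize(p["img"][200:320,80:280],None,fx=4,fy=4,interpolation=2))
E
```

```text
[0.35486651 0.24120628 0.13233282] [-1.79690237e+02  3.48892752e-03  8.44643435e+01]
```

View pics/o_side.png

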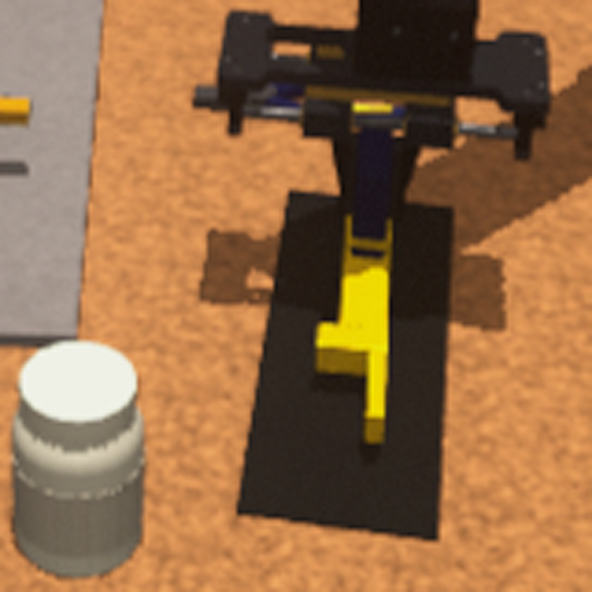

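View pics/o_top.png

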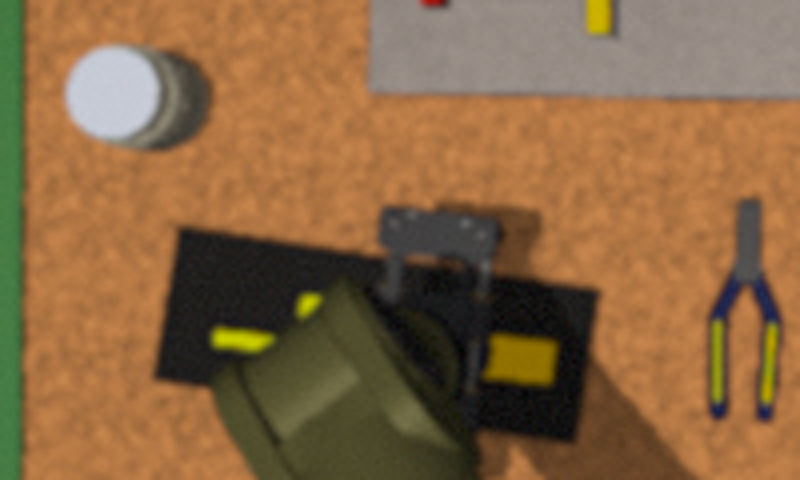

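Above the mat in the right place. Lower the last 17 mm gently.

Request:
{"op": "carry_out", "data": {"increments": "0 0 0 0.006 -0.3 0 -0.2; 0 0 0 0.005 0 0 0; 0 0 0 0.003 0 0 0; 0 0 0 0.002 0 0 0; 0 0 0 0.001 0 0 0; 0 0 0 0 0 0 0"}}

```text
time_s: 29.22
tool_pos: [0.3573, 0.2418, 0.117]
tool_rot: [179.6, -0.1, 84.6]
force: [1.0, -1.5, -0.7]
grip_width: 0.022
```

Request:
{"op": "carry_out", "data": {"increments": "0 0 -0.001 0.002 0.3 0 -0.2; 0 0 0 0.001 0 0 0; 0 0 0 0 0 0 0"}}

```text
time_s: 29.6
tool_pos: [0.3569, 0.2422, 0.1155]
tool_rot: [179.9, -0.0, 84.8]
force: [-1.2, 0.8, -0.9]
grip_width: 0.0219
```

Request:
{"op": "carry_out", "data": {"increments": "0 0 0 0.002 0 0 0; 0 0 0 0 0 0 0"}}

```text
time_s: 29.85
tool_pos: [0.3574, 0.2427, 0.1156]
tool_rot: [179.9, 0.1, 84.8]
force: [-0.5, 0.8, -1.5]
grip_width: 0.0214
```

Request:
{"op": "carry_out", "data": {"increments": "0 0 0 0.002 0 0 0; 0 0 0 0.002 0 0 0; 0 0 0 0 0 0 0"}}

```text
time_s: 30.22
tool_pos: [0.3581, 0.2432, 0.1157]
tool_rot: [180.0, 0.3, 84.7]
force: [-1.1, 0.4, 0.0]
grip_width: 0.0217
```

Request:
{"op": "carry_out", "data": {"increments": "0.3 0 0 0 0 0 0; 0.5 0 0 0 0 0 0; 0.7 0 0 0 0 0 0; 1 0 0 0 0 0 0; 1 0 0 0 0 0 0; 1 0 0 0 0 0 0; 1 0 0 0 0 0 0"}}

```text
time_s: 31.1
tool_pos: [0.3581, 0.2431, 0.1149]
tool_rot: [180.0, 0.3, 84.7]
force: [-0.0, 0.3, 0.0]
grip_width: 0.0779
```

Request:
{"op": "carry_out", "data": {"increments": "1 0 0 0 0 0 0; 1 0 0 -0.01 0 0 0; 1 0 0 -0.02 0 0 0; 1 0 0 -0.03 0 0 0; 1 0 0 -0.03 0 0 0; 1 0 0 -0.03 0 0 0; 1 -0.01 0.03 -0.02 0 0 0; 1 -0.01 0.04 0 0 0 0; 1 -0.01 0.03 0 0 0 0; 1 0 0 0 0 0 0"}}

```text
time_s: 32.35
tool_pos: [0.4577, 0.2058, 0.2665]
tool_rot: [179.5, 0.2, 85.0]
force: [-0.6, -0.0, -0.2]
grip_width: 0.0868
```

```bash
python3 - <<'E'
from h import *
import pickle
o=get_obs(); print(o["tool_pos"],o["force"])
p=read_camera("side"); pickle.dump(p,open("p_side.pkl","wb")); cv2.imwrite("pics/q_side.png",p["img"]); cv2.imwrite("pics/q_side2.png",cv2.resize(p["img"][175:355,200:400],None,fx=3,fy=3,interpolation=2))
p=read_camera("top"); pickle.dump(p,open("p_top.pkl","wb")); cv2.imwrite("pics/q_top.png",cv2.resize(p["img"][150:320,90:290],None,fx=3.5,fy=3.5,interpolation=2))
E
```

```text
[0.45772675 0.20575437 0.26645579] [-0.5527209  -0.03129292 -0.19949486]
```

View pics/q_side2.png

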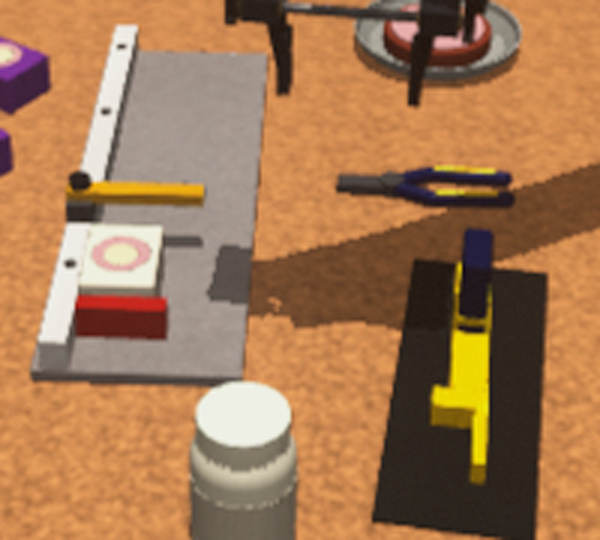

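View pics/q_top.png

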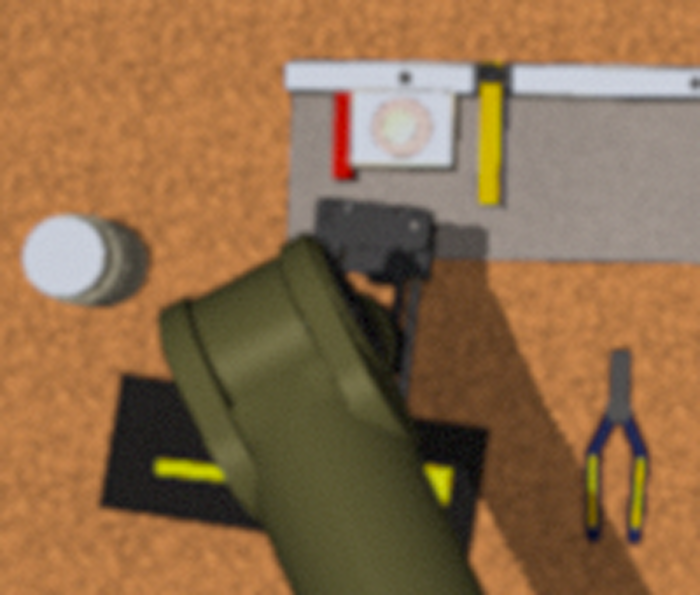

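```bash
python3 - <<'E'
import fit
B=lambda c:fit.up(c,3.5,(90,150)); S=fit.B3
a=[("top",(.03,.04,.052),B((350,91))),("top",(.03,-.04,.052),B((457,94))),("top",(-.03,-.04,.052),B((454,167))),("top",(-.03,.04,.052),B((350,166)))]
s=[("side",(.03,.04,.052),S((80,284))),("side",(.03,-.04,.052),S((93,227))),("side",(-.03,-.04,.052),S((162,226))),("side",(-.03,.04,.052),S((157,285)))]
for n,o,j in (("top",a,(.661,.0659)),("side",s,(.6626,.0698))):
    x=fit.fit(o,[.6,.2,0],n); print("jig approx",x[0]-j[0]+.15*.0099,x[1]-j[1])
ss=[("side",(.165,.014,.02),S((487,466))),("side",(.165,.004,.02),S((472,466))),("side",(.11,-.026,.02),S((432,402))),("side",(.025,.011,.083),S((490,262))),("side",(.025,-.011,.083),S((464,260))),("side",(-.025,-.011,.083),S((467,230))),("side",(-.025,.011,.083),S((493,232)))]
fit.fit(ss,[.35,.24,1.5],"stick",.004)
E
```

```text
top [0.6287 0.2151] yaw deg 0.45
[[0.8, -0.1], [-0.6, -0.5], [-0.3, 0.4], [0.2, 0.2]]
jig approx -0.030864139890034295 0.14917605617807106
side [0.6304 0.2177] yaw deg 1.99
[[-0.2, 0.4], [-0.9, -0.9], [0.8, -0.3], [0.2, 0.4]]
jig approx -0.030688776572304358 0.14787826253463898
stick [0.3572 0.2398] yaw deg 84.95
[[-0.1, -0.4], [-0.0, -0.9], [-0.0, 1.1], [1.0, 2.1], [-0.4, 1.9], [-0.6, -1.1], [0.4, -1.0]]
```

Block is home and the stick lies within 4 mm of where it started. The robot is clear of everything, so I am handing in.

```bash
python3 -c "
from cell import *
print(sign_off())"
```

```text
the job is handed in; nothing more can be done
None
```

The block is home against the red stop, the stick is back on the mat, and the job was handed in at about 32 s of the 72 s allowed.

**What I did:**
- I picked up the stick by its blue grip and pressed the block flush to the fence with the lip. The block's centre was then at jig y ≈ -53 mm, well short of the gauge bar.
- I fed the block under the bar in small steps until it stopped against the end stop. Extra push there left the block where it was in the pictures.
- I backed the stick out, laid it back on the mat and opened the fingers. The arm then moved clear to a height of about 0.27 m.

**Last checks:**

| Item | Top camera | Side camera |
|---|---|---|
| Block x in the jig (home is -30 mm) | -31 mm | -31 mm |
| Block y in the jig (home is 150 mm) | 149 mm | 148 mm |
| Block angle to the jig | within 0.2° | about 1.4° |

- **Stick:** it lies within about 4 mm and 0.1° of where I found it, and looks flat in the side view. I checked its final pose with the side camera only, because the arm hid it from above.
- **Other things:** the jar and pliers show no visible movement, and nothing touched the pan or casting. I judged these by eye and did not measure them.

**Disagreements:**
- The two cameras differ by about 1.5° on the block's angle and 1 mm on its position, which is within the calibration.
- The detection network's reading of block y also wandered between 147 and 149 mm on views that looked the same.

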